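# Hang the lens tray on the optician's slat rail

## Task

Hang the blue lens tray on the aluminium slat rail, in the free place between the pen cup and the card holder: tilt its front up, feed the angled steel strip on its back over the rail's cleat and up behind the upper lip, then lower the front and feel your way sideways until the tray drops home over the two locating studs in the groove. Let go of it hanging level and square on the cleat; do not force it into the rail, and leave the other things on the bench where they lie.

Things in the scene. Friction and masses are not known exactly. Their poses are not given: they have to be found in the camera images.
- tray: Blue plastic lens tray, loose on the bench; 90 mm deep (x), 150 wide (y), 0.2 to 0.35 kg. Origin: centre of its underside; x points to its back (steel strip side), y along its width, z up. Two open pockets, floor 4 mm; front wall 30 mm high, sides 30 to 46, back wall 60, outer face at x = 45 mm. On the lower back two rubber feet, 12 mm high, stand out 6 mm to the rear.
- tray_grip (a point): Where to grip the tray: on the raised divider between the pockets, 60 mm above the tray's underside, at x = 0, y = 0 of the tray; axes as the tray's. The raised divider is 10 mm thick (y), 60 mm long (x, 30 mm either way) and ends 22 mm above this point; the pockets beside it are free, with their floor 56 mm below it.
- tray_hook (a point): Point on the underside of the level steel flange behind the tray, 9 mm behind the back wall at mid width (x = 54, z = 56 mm from the tray's origin); axes as the tray's. The flange is 4 mm thick, 120 wide and reaches 18 mm back from the back wall. When the tray hangs, this point lies on the cleat's tip.
- tray_strip (a point): Middle of the angled steel strip at the rear end of the flange (x = 61, z = 58 mm from the tray's origin, level with the flange); axes as the tray's. Strip 4 mm thick, 120 wide, leaning 15 degrees, upper edge to the rear, from 7 mm below the flange's underside to 18 mm above it. Two slots in its lower edge, 16 mm wide, up to the flange, at y = -38 and +38 mm, fit over the studs in the rail's groove.
- rail: Aluminium slat rail fixed to the bench on two posts, 420 mm long (y), 78 to 190 mm above the bench; it runs away from the robot, and its mouth looks to the robot's right (the rail's -x). Origin: on the bench under its middle, 28 mm behind the cleat; x points through the rail from its mouth to its back, y along it, z up. Fixed near its ends hang a white pen cup and a grey card holder, standing out 95 mm; free between them: 115 mm either way of the middle.
- cleat_mid (a point): Middle of the cleat's tip, 150 mm above the bench, half-way along the rail; axes as the rail's. The cleat is an upright lip 4 mm thick (x -2 to 2 mm from here); its front face goes on 72 mm down as the rail's smooth front, where the hung tray's feet rest. Behind it a groove: floor 14 mm below the tip, rear wall 28 mm behind this point.
- groove_mid (a point): Middle of the groove's floor, 14 mm below the cleat's tip and 15 mm behind cleat_mid; axes as the rail's. Two round steel studs, 10 mm thick, lie across the groove 76 mm apart, tops 2 mm below the cleat's tip. Their middle may be up to 20 mm either way along the rail from this point: deep in the groove, they must be felt. On a stud the tray stops 5 mm too high.
- rail_lip (a point): Middle of the lower edge of the rail's upper lip, 22 mm above the cleat's tip and 8 mm behind cleat_mid; axes as the rail's. The lip is 4 mm thick and 18 mm tall. A level tray cannot go in: tilted front-up about 40 degrees its strip passes the mouth, lowering the front swings it up behind this lip, then it drops 7 mm onto the cleat, if the studs meet its slots; 2 mm of play.
- spectacle_case: red spectacle case lying on the bench, 160 x 60 x 40 mm, loose; origin at the centre of its underside. Leave it alone
- calculator: grey calculator on the bench, 120 x 72 x 14 mm, loose; origin at the centre of its underside. Leave it alone
- spectacles: black spectacles standing open on the bench, about 135 x 135 x 40 mm, loose; origin under the bridge. Leave them alone
- screwdriver: small screwdriver lying on the bench, 150 mm long, loose; origin under its middle. Leave it alone
There are look-alikes about, which are no part of the job. There is more than one size of the tray; the one meant has the size given above.

How it is judged:
By the outcome, as a careful person would: the job done as asked, in the order asked, and still so for the second after the job is handed in, with the robot touching nothing.
It also fails if it takes over 64 s, if anything falls off the work surface, if the arm or the gripper's body presses on something with over 40 N, if the wrist force passes 120 N, or if a joint passes its speed limit or range.

## Robot

A 6-joint arm with a two-finger parallel gripper is mounted at the origin on the work surface. World frame = base frame: x ahead of the robot, y to its left, z up, the work surface at z = 0. Lengths are in mm, angles in rad, forces in N, time in s.
With the tool pointing down it reaches from about 375 to 925 mm from the base axis. Payload 5.7 kg.
Tool frame: the origin (TCP) lies midway between the tips of the shut fingers; the grasp point (between the pads) lies 19 mm behind it (manip.pinch_z is the distance from the TCP to the grasp point, in mm); z points along the fingers, y is the direction in which the jaws open and shut (so a half turn about z gives the same grasp; the last joint's range is limited). The gripper opens to 88 mm and grips with 3 to 60 N. Pads are 20 mm wide; open, the fingers measure 115 mm over their backs; the gripper's body (75 mm by 178 mm) begins 61 mm behind the grasp point.
Start: joints at [1.049, 0.359, 1.51, -0, 1.272, -0.115], TCP at [237.393, 551.005, 222.623] pointing down, gripper open.
Joint ranges: [-2.97, 2.97], [-1.01, 2.36], [0.21, 2.38], [-0.96, 4.11], [0.2, 2.71], [-2.98, 2.98]. Speed limits (rad/s): [2.39, 2.39, 3.14, 3.14, 3.14, 3.14].

## Interface

Orientations are given as [roll, pitch, yaw] about the fixed x, y, z axes, in that order (R = Rz(yaw) Ry(pitch) Rx(roll)).
In Python, from workcell import manip, vision gives the robot as it stands. The module is installed in compiled form; this text tells all that it offers.
- The arm moves only by the tool play_rows, never from a script. Its argument "targets" is a list of rows, each a list of 3 entries, a list of its own where there are three numbers: the opening, from -1 (shut) to 1 (fully open), so that 0 is half open, then the shift along the tool's x, y, z in cm, then the turn about the tool's z in degrees. In form: [[gripper, [tx, ty, tz], roll], ...]. A call has 1 to 5 rows; each row shifts and turns the commanded pose from where the row before left it, along the tool's axes as they then stand; what a row does not reach is not made up. A row lasts 1/8 s, in which the tool goes at most 62.5 mm and 10.7 degrees, less where a joint would pass 70% of its speed; a pose out of reach is approached as far as the arm can. A call is refused whole if a number of a shift passes 6.25 or a number of a turn 10.7, either way. A call with a gripper value outside its range is refused whole. The fingers move at their own pace and stop on an object; "squeeze" is the grip in N (left out, the last holds). Time passes only in rows, so rows that do not move let the fingers close. It gives the time, the measured TCP pose, the force and the opening at its end, in the units of the state.
- manip.state(): the state, without advancing time (a new reading comes with each control period).
- vision.read_camera(name): name is "scene" or "top" or "wrist"; returns a dict with "color" (420x560x3 uint8, red, green, blue), "range_z" (420x560 float32, mm along the optical axis (not along the pixel's ray), 0 where there is no reading), "mtx" (3x3 intrinsics, pixels), "k1" (the pictures are not rectified: a ray, as slopes to the right and down, at radius r is drawn at 1 + k1 r^2 times it, then the intrinsics apply), "rvec" (rotation vector, rad) and "tvec" (3), from world to camera coordinates, as OpenCV has them; the wrist camera has in their place "tool_from_camera" (4x4, takes a point from camera to tool coordinates, whose origin is the TCP and whose axes are the flange's). Camera axes: x right, y down, z forward; pixel columns grow to the right and rows downward; lengths in mm; the calibration is good to about 2 mm. A picture is of the moment at which its call begins: read the wrist's pose just before it.
- manip.finish_job(): hands the job in, once; it reports no verdict.
The state is a dict: "t": time; "joint_positions": joint angles; "qd": joint speeds; "effort": joint torques, N m; "ee_pos": TCP position; "tool_rot": TCP orientation; "wrist_force": force on the tool from outside, world axes, zero at the start; "torque": the same for the moment, N m; "gripper_width": finger opening in mm.
Only numpy, scipy, OpenCV 4.12 (cv2) and the standard library are available. Lean on these libraries where they do the work, as an engineer would, in place of code of your own. Each camera call takes 0.05 s, during which the arm holds its last target.

## Working session

There is one attempt and no reset: what is moved stays moved. The work goes in short steps, Python scripts to look and compute and a tool call to move; the robot and the scene stay as the last step left them, time stands still between calls to the robot, and variables do not carry over. Pictures are saved under pics/ and viewed, and the job is handed in when it is done.

Besides the shell and the picture viewer there is one more tool, called after "Request:" by a JSON object that holds its "api" and its "payload", one argument or row to a line. play_rows: Moves the arm, as the interface text tells. Its arguments: {"type":"object","properties":{"targets":{"type":"array","items":{"type":"array"}},"squeeze":{"type":"number"}},"required":["targets"]}

```bash
mkdir -p pics; ls; cat > h.py <<'E'
import numpy as np, cv2
from workcell import manip, vision
from scipy.spatial.transform import Rotation as R
def grab(n):
    s=manip.state(); d=vision.read_camera(n)
    if n=='wrist':
        T=np.eye(4); T[:3,:3]=R.from_euler('xyz',s['tool_rot']).as_matrix(); T[:3,3]=s['ee_pos']
        d['W']=T@np.array(d['tool_from_camera'])
    else:
        M=np.eye(4); M[:3,:3]=cv2.Rodrigues(np.array(d['rvec'],float))[0]; M[:3,3]=np.ravel(d['tvec']); d['W']=np.linalg.inv(M)
    return d
def cloud(d):
    h,w=d['range_z'].shape; u,v=np.meshgrid(np.arange(w,dtype=float),np.arange(h,dtype=float))
    K=np.array(d['mtx'],float)
    p=cv2.undistortPoints(np.stack([u.ravel(),v.ravel()],1)[:,None],K,np.array([d['k1'],0,0,0,0],float))[:,0]
    z=d['range_z'].ravel(); P=np.c_[p[:,0]*z,p[:,1]*z,z]
    Q=P@d['W'][:3,:3].T+d['W'][:3,3]; Q[z==0]=np.nan
    return Q.reshape(h,w,3)
def proj(d,X):
    M=np.linalg.inv(d['W']); 
    return cv2.projectPoints(np.atleast_2d(X).astype(float),cv2.Rodrigues(M[:3,:3])[0],M[:3,3],np.array(d['mtx'],float),np.array([d['k1'],0,0,0,0],float))[0][:,0]
def save(d,name,crop=None,s=1.4):
    c=d['color'][:,:,::-1]
    if crop: c=c[crop[1]:crop[3],crop[0]:crop[2]]
    cv2.imwrite('pics/'+name,cv2.resize(c,None,fx=s,fy=s,interpolation=cv2.INTER_CUBIC))
E
python3 - <<'E'
from h import *
import pickle
print(manip.state(), [x for x in dir(manip) if x[0]!='_'],[x for x in dir(vision) if x[0]!='_'], manip.pinch_z)
for n in ['scene','top','wrist']:
    d=grab(n); save(d,n+'0.png'); pickle.dump(d,open(n+'0.pkl','wb')); print(n,d['W'].round(2).tolist())
E
```

```text
pics
{'t': 0.0, 'joint_positions': array([ 1.04891302e+00,  3.59504103e-01,  1.51146791e+00, -3.08909805e-05,
        1.27248543e+00, -1.15092652e-01]), 'qd': array([-9.92469550e-04, -3.43876060e-05, -5.59847336e-04, -5.24293082e-05,
       -8.80120623e-04,  5.14283657e-04]), 'effort': array([ 3.64764574e-04, -5.15349770e+01, -2.70735562e+01,  6.73166080e-02,
        3.47975269e-02, -1.75953392e-04]), 'ee_pos': array([237.05434208, 550.40992502, 221.79663413]), 'tool_rot': array([-3.13973681e+00, -1.84835320e-04,  2.73481093e+00]), 'wrist_force': array([-0.04762968, -0.19667231,  0.16830275]), 'torque': array([-0.05186405, -0.01832027, -0.00931835]), 'gripper_width': 87.8536668396063} ['IKError', 'finish_job', 'pinch_z', 'state'] ['read_camera'] 18.700000000000003
scene [[-0.72, 0.58, -0.39, 925.01], [0.7, 0.6, -0.39, 457.01], [0.01, -0.55, -0.83, 1084.65], [0.0, 0.0, 0.0, 1.0]]
top [[0.0, -0.99, 0.15, 301.33], [-1.0, -0.0, -0.01, 2.42], [0.01, -0.15, -0.99, 1294.98], [0.0, 0.0, 0.0, 1.0]]
wrist [[0.4, 0.88, 0.26, 164.62], [0.92, -0.38, -0.12, 582.08], [-0.0, 0.29, -0.96, 382.65], [0.0, 0.0, 0.0, 1.0]]
```

View pics/scene0.png

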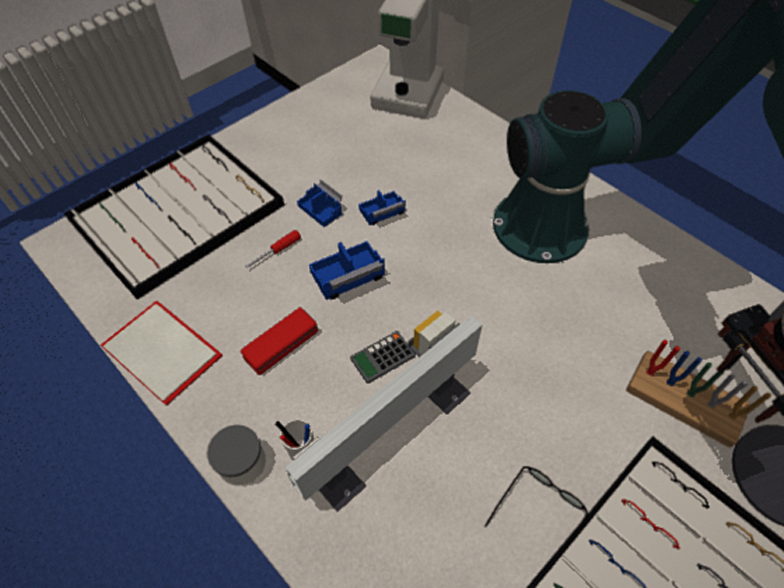

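View pics/top0.png

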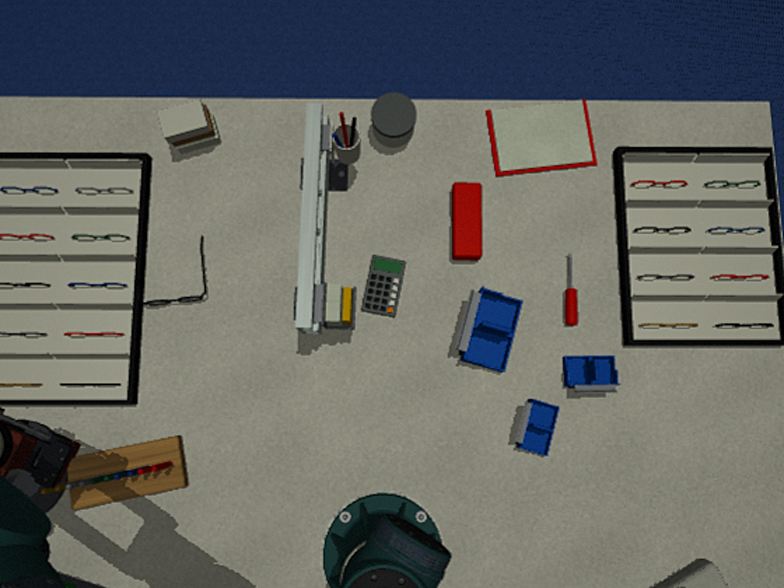

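View pics/wrist0.png

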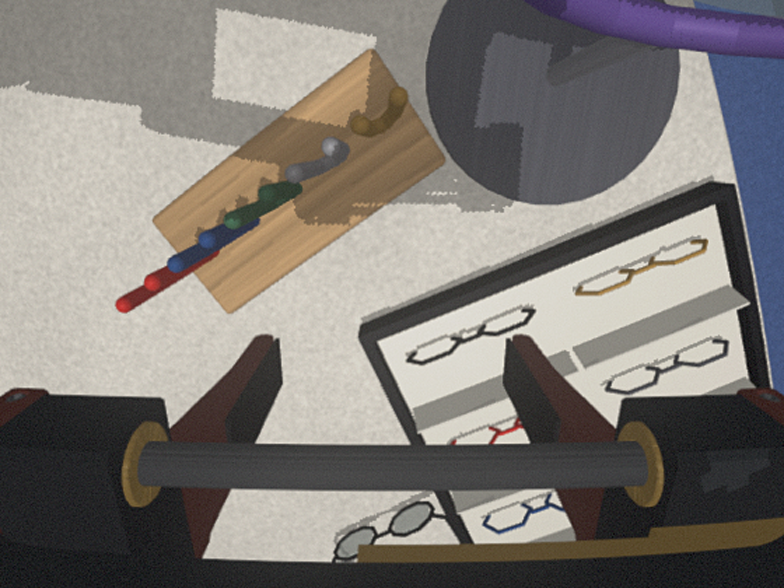

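```bash
python3 - <<'E'
from h import *
import pickle
for n in ['top','scene']:
    d=pickle.load(open(n+'0.pkl','rb')); Q=cloud(d); c=d['color'].astype(int)
    print(n,'bench z',np.nanmedian(Q[...,2][(Q[...,2]<15)]))
    blue=(c[...,2]>90)&(c[...,2]>2*c[...,0])&(c[...,2]>1.5*c[...,1])&(Q[...,2]>-3)&(Q[...,2]<150)
    nl,lab,st,ce=cv2.connectedComponentsWithStats(blue.astype(np.uint8))
    for i in range(1,nl):
        if st[i,4]>80:
            P=Q[lab==i]; r=cv2.minAreaRect(P[:,:2].astype(np.float32)); print(i,st[i],P.mean(0).round(),P[:,2].max().round(1),r)
    # rail: z 180..200
    m=(Q[...,2]>180)&(Q[...,2]<200)&(abs(Q[...,0]-550)<300)&(Q[...,1]<400)&(Q[...,1]>0)
    P=Q[m]; print('rail',len(P),cv2.minAreaRect(P[:,:2].astype(np.float32)),np.median(P[:,2]))
d=pickle.load(open('top0.pkl','rb'))
save(d,'t_tray.png',(310,190,400,280),8)
save(d,'t_rail.png',(200,60,290,250),3.1)
E
```

```text
top bench z 0.1828363343017827
2 [338 212  31  30 526] [ 470. -229.   17.] 89.1 ((467.29107666015625, -225.99050903320312), (86.98486328125, 71.32219696044922), 77.15768432617188)
8 [332 240  31  25 503] [ 394. -210.   10.] 66.0 ((393.5888671875, -205.26974487304688), (88.86892700195312, 60.58467102050781), 80.54320526123047)
11 [404 254  14  22 222] [ 358. -392.    5.] 44.0 ((358.2060852050781, -390.3482360839844), (60.73680114746094, 44.87760543823242), 0.8801556825637817)
13 [422 257  14  18 187] [ 355. -444.   13.] 63.8 ((355.11669921875, -439.49713134765625), (49.43074417114258, 49.090457916259766), 0.16480447351932526)
17 [377 287  19  22 259] [ 265. -317.   11.] 62.7 ((265.1578063964844, -313.616943359375), (55.63865280151367, 46.53628158569336), 75.35436248779297)
24 [372 308  20  17 221] [ 215. -304.    6.] 43.5 ((217.0065460205078, -299.8377685546875), (56.895721435546875, 40.549171447753906), 76.72003936767578)
rail 1900 ((633.4440307617188, 104.23258972167969), (92.87350463867188, 421.177978515625), 88.24481964111328) 190.66112639005598
scene bench z -1.2595115699162989
16 [242 173  27  19 177] [ 401. -220.   23.] 85.9 ((408.4827880859375, -207.16152954101562), (81.39578247070312, 74.98348236083984), 74.46975708007812)
29 [221 187  26  19 209] [ 474. -243.   11.] 63.2 ((478.2412109375, -227.98635864257812), (88.5687255859375, 69.72579956054688), 73.63290405273438)
rail 2250 ((634.1056518554688, 109.88874816894531), (91.15778350830078, 420.8263854980469), 87.45806884765625) 190.6731731274807
```

View pics/t_tray.png

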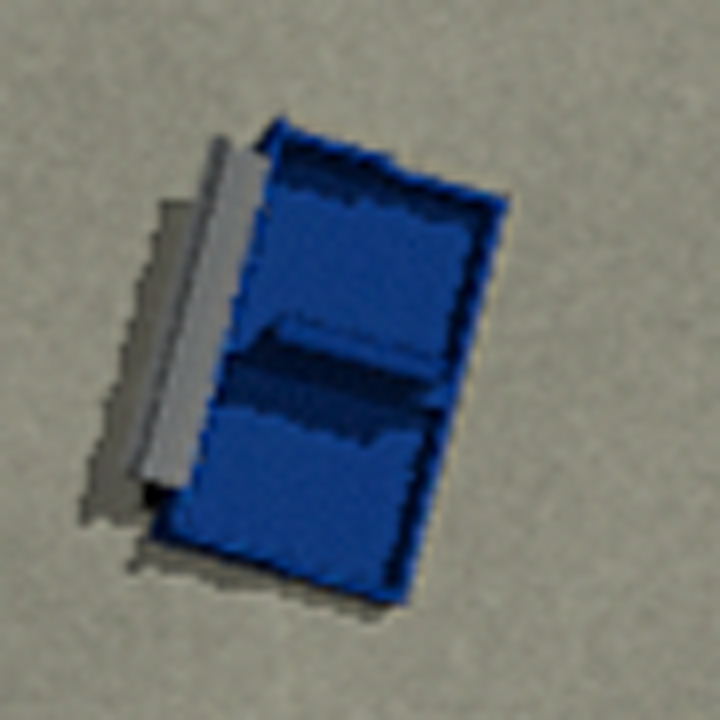

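View pics/t_rail.png

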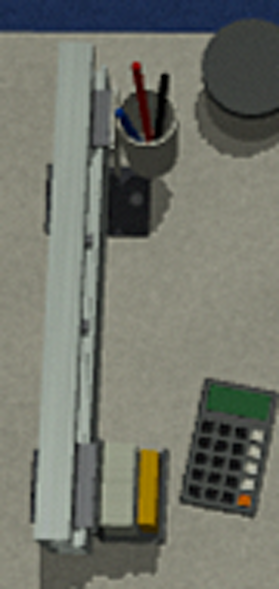

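```bash
cat >> h.py <<'E'
def onz(d,uv,z):
    p=cv2.undistortPoints(np.array(uv,float).reshape(-1,1,2),np.array(d['mtx'],float),np.array([d['k1'],0,0,0,0],float))[:,0]
    D=np.c_[p,np.ones(len(p))]@d['W'][:3,:3].T; o=d['W'][:3,3]; z=np.ones(len(p))*z
    return o+D*((z-o[2])/D[:,2])[:,None]
E
python3 - <<'E'
from h import *
import pickle
d=pickle.load(open('top0.pkl','rb')); Q=cloud(d)
P=onz(d,[(345,205),(373.1,215),(361,265.4),(329.4,257.5)],[60,30,30,60]); print(P.round(1))
m=(abs(Q[...,0]-430)<120)&(abs(Q[...,1]+215)<90)
for a,b in [(22,36),(50,66),(74,95)]:
    k=m&(Q[...,2]>a)&(Q[...,2]<b); p=Q[k]; print(a,b,len(p),cv2.minAreaRect(p[:,:2].astype(np.float32)), p.mean(0).round(1))
# rail top
k=(Q[...,2]>186)&(Q[...,2]<195)&(abs(Q[...,0]-630)<230)&(abs(Q[...,1]-120)<60)
p=Q[k]; r=cv2.minAreaRect(p[:,:2].astype(np.float32)); print(r, cv2.boxPoints(r).round(1).tolist(),np.median(p[:,2]))
# front edge rows: for each x bin min y max y
for x in range(430,850,30):
    q=p[abs(p[:,0]-x)<6]
    if len(q): print(x,q[:,1].min().round(1),q[:,1].max().round(1), end=' | ')
# studs?
S=onz(d,[(228.4,137.4),(227.4,164.8)],148);print(S.round(1))
for (u,v) in [(228,137),(227,165),(228,150)]: print(Q[v,u-4:u+6].round(0).tolist())
E
```

```text
[[ 520.4 -198.1   60. ]
 [ 497.1 -282.6   30. ]
 [ 354.3 -244.2   30. ]
 [ 374.4 -152.2   60. ]]
22 36 205 ((438.11187744140625, -220.0191650390625), (90.78985595703125, 150.1438751220703), 74.52262115478516) [ 435.3 -241.4   29.5]
50 66 350 ((442.1566162109375, -202.87643432617188), (89.37259674072266, 147.8215789794922), 73.82591247558594) [ 450.7 -174.5   60.2]
74 95 124 ((439.01324462890625, -176.8690948486328), (111.60684967041016, 95.131591796875), 42.98122787475586) [ 443.8 -199.7   79.9]
((632.9688110351562, 116.05815124511719), (69.26258087158203, 419.408203125), 88.24481964111328) [[422.29998779296875, 87.9000015258789], [841.5, 75.0], [843.5999755859375, 144.3000030517578], [424.3999938964844, 157.10000610351562]] 190.7060635357484
430 127.7 155.3 | 460 126.2 153.1 | 490 126.5 153.5 | 520 124.7 152.4 | 550 124.8 150.7 | 580 123.1 151.6 | 610 123.7 149.5 | 640 121.9 149.7 | 670 122.5 148.2 | 700 120.4 146.4 | 730 118.7 146.9 | 760 118.8 145.1 | 790 117.4 145.8 | 820 117.5 143.9 | [[685.  120.9 148. ]
 [610.5 122.2 148. ]]
[[672.0, 128.0, 190.0], [671.0, 125.0, 193.0], [671.0, 123.0, 192.0], [675.0, 121.0, 181.0], [685.0, 122.0, 150.0], [686.0, 119.0, 149.0], [685.0, 116.0, 152.0], [685.0, 114.0, 153.0], [689.0, 112.0, 139.0], [698.0, 112.0, 112.0]]
[[598.0, 129.0, 192.0], [598.0, 126.0, 192.0], [598.0, 124.0, 192.0], [601.0, 122.0, 181.0], [610.0, 123.0, 149.0], [610.0, 120.0, 149.0], [609.0, 118.0, 153.0], [609.0, 115.0, 150.0], [615.0, 115.0, 129.0], [621.0, 114.0, 108.0]]
[[638.0, 127.0, 189.0], [639.0, 125.0, 187.0], [638.0, 122.0, 189.0], [653.0, 125.0, 139.0], [655.0, 123.0, 133.0], [654.0, 120.0, 138.0], [651.0, 116.0, 147.0], [650.0, 113.0, 151.0], [658.0, 113.0, 123.0], [666.0, 113.0, 99.0]]
```

```bash
cat >> h.py <<'E'
def plan(wps,pose=None,maxmm=60,maxdeg=10.5):
    """wps: (x,y,z,yawdeg[,rows]) ; prints rows"""
    if pose is None:
        s=manip.state(); p=np.array(s['ee_pos']); y=np.degrees(s['tool_rot'][2])
    else: p=np.array(pose[:3],float); y=pose[3]
    for w in wps:
        t=np.array(w[:3],float); ty=w[3]; dy=(ty-y+180)%360-180
        n=int(max(np.ceil(np.linalg.norm(t-p)/maxmm),np.ceil(abs(dy)/maxdeg),1)) if len(w)<5 else w[4]
        st=(t-p)/n
        for i in range(n):
            a=np.radians(y); X=np.array([np.cos(a),np.sin(a),0]); Y=np.array([np.sin(a),-np.cos(a),0])
            d=[st@X/10,st@Y/10,-st[2]/10]
            print('[%.2f,%.2f,%.2f],%.1f'%(d[0],d[1],d[2],-dy/n)); y+=dy/n; p=p+st
        print('--',p.round(1),round(y,1))
E
python3 - <<'E'
from h import *
a=np.radians(74.3); g=np.array([438,-220])-15*np.array([np.cos(a),np.sin(a)]); print(g)
plan([(330,450,330,156.7),(480,180,330,120),(440,-150,250,74.3)])
E
```

```text
[ 433.94099331 -234.4403762 ]
[-4.17,-1.85,-3.60],-0.0
[-4.17,-1.85,-3.60],-0.0
[-4.17,-1.85,-3.60],-0.0
-- [330. 450. 330.] 156.7
[-4.08,-3.14,-0.00],6.1
[-4.39,-2.69,-0.00],6.1
[-4.65,-2.21,-0.00],6.1
[-4.86,-1.70,-0.00],6.1
[-5.01,-1.17,-0.00],6.1
[-5.11,-0.63,-0.00],6.1
-- [480. 180. 330.] 120.0
[-4.43,-3.33,1.33],7.6
[-4.83,-2.71,1.33],7.6
[-5.15,-2.05,1.33],7.6
[-5.37,-1.35,1.33],7.6
[-5.51,-0.62,1.33],7.6
[-5.54,0.11,1.33],7.6
-- [ 440. -150.  250.] 74.3
```

Request:
{"api": "play_rows", "payload": {
  "targets": [
    [1,[-4.2,-1.85,-3.6],0],
    [1,[-4.2,-1.85,-3.6],0],
    [1,[-4.2,-1.85,-3.6],0],
    [1,[-4.1,-3.1,0],6.1],
    [1,[-4.4,-2.7,0],6.1]
  ],
  "squeeze": 15
}}

```text
t: 0.78
ee_pos: [382.5, 359.1, 331.1]
tool_rot: [3.141, 0.0, 2.519]
wrist_force: [0.2, 0.1, 0.4]
gripper_width: 87.8
```

Request:
{"api": "play_rows", "payload": {
  "targets": [
    [1,[-4.65,-2.2,0],6.1],
    [1,[-4.85,-1.7,0],6.1],
    [1,[-5.0,-1.2,0],6.1],
    [1,[-5.1,-0.6,0],6.1],
    [1,[-4.4,-3.3,1.3],7.6]
  ]
}}

```text
t: 1.4
ee_pos: [477.7, 124.6, 318.0]
tool_rot: [3.139, 0.001, 1.959]
wrist_force: [-0.2, 0.1, 0.8]
gripper_width: 87.8
```

Request:
{"api": "play_rows", "payload": {
  "targets": [
    [0.4,[-4.8,-2.7,1.3],7.6],
    [0.2,[-5.15,-2.05,1.3],7.6],
    [0,[-5.4,-1.35,1.3],7.6],
    [0,[-5.5,-0.6,1.3],7.6],
    [0,[-5.5,0.1,1.3],7.6]
  ]
}}

```text
t: 2.02
ee_pos: [442.1, -150.1, 252.3]
tool_rot: [3.141, -0.0, 1.296]
wrist_force: [1.0, 0.2, -0.3]
gripper_width: 45.0
```

```bash
python3 - <<'E'
from h import *
import pickle
d=grab('wrist');save(d,'w1.png'); pickle.dump(d,open('w1.pkl','wb'))
s=manip.state(); print(s['t'],s['ee_pos'],np.degrees(s['tool_rot']),s['gripper_width'],s['wrist_force'])
E
```

```text
2.075 [ 441.02348598 -155.94425375  250.83907993] [-179.93819614    0.2629401    73.79644036] 44.12702390884298 [-0.14722551 -4.53927195 -0.66971376]
```

View pics/w1.png

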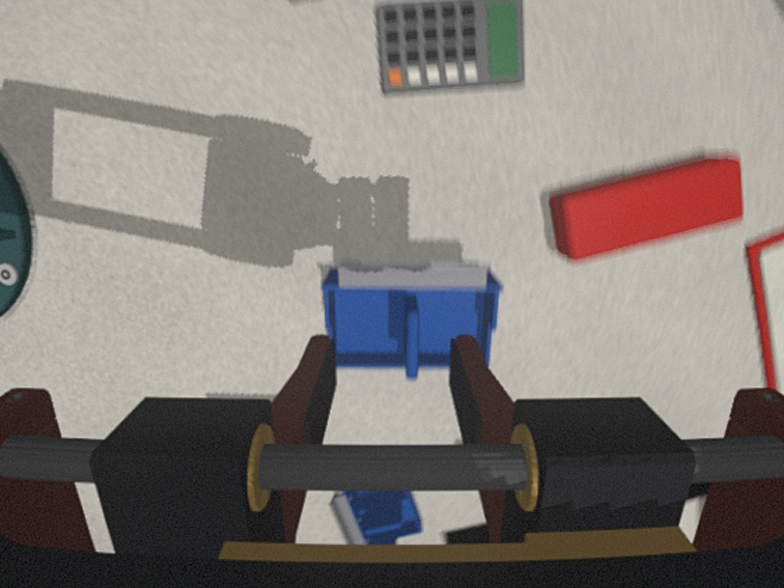

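```bash
python3 - <<'E'
from h import *
import pickle
d=grab('wrist');save(d,'w2.png',(215,175,375,275),5); pickle.dump(d,open('w2.pkl','wb'))
s=manip.state(); print(s['t'],s['ee_pos'],np.degrees(s['tool_rot']),s['gripper_width'],s['wrist_force'])
E
```

```text
2.125 [ 441.36783688 -152.73469436  251.38150067] [-1.79897848e+02  9.97712038e-02  7.40529208e+01] 43.94742608447637 [-0.26941145 -0.02971958 -0.20032808]
```

View pics/w2.png

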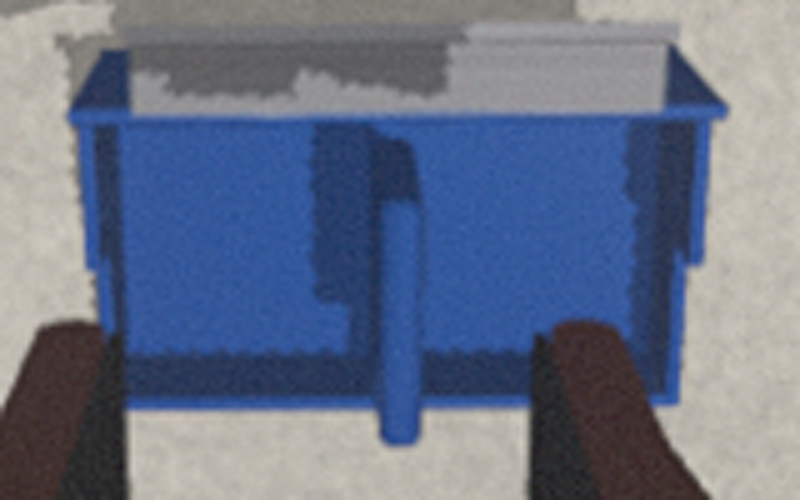

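```bash
python3 - <<'E'
from h import *
import pickle
d=pickle.load(open('w2.pkl','rb'))
c=np.array([(70,112),(727,106),(126,406),(680,402),(399,200),(401,443)])/5+[215,175]
P=onz(d,c-.4,[60,60,30,30,82,82]); print(P.round(1))
for a,b in [(0,1),(2,3),(4,5)]:
    v=P[b]-P[a]; print(np.linalg.norm(v).round(1),np.degrees(np.arctan2(v[1],v[0])).round(1),((P[a]+P[b])/2).round(1))
E
```

```text
[[ 379.9 -156.6   60. ]
 [ 522.3 -196.6   60. ]
 [ 361.2 -241.9   30. ]
 [ 499.  -281.    30. ]
 [ 446.4 -190.    82. ]
 [ 431.5 -245.6   82. ]]
147.8 -15.7 [ 451.1 -176.6   60. ]
143.3 -15.8 [ 430.1 -261.4   30. ]
57.6 -105.0 [ 439.  -217.8   82. ]
```

```bash
python3 - <<'E'
from h import *
s=manip.state(); print(s['ee_pos'],np.degrees(s['tool_rot']))
plan([(435.2,-233.2,130,74.3),(435.2,-233.2,34,74.3,3)],pose=(440.8,-152.2,251.5,74.3))
E
```

```text
[ 441.36783688 -152.73469436  251.38150067] [-1.79897848e+02  9.97712038e-02  7.40529208e+01]
[-2.65,0.55,4.05],-0.0
[-2.65,0.55,4.05],-0.0
[-2.65,0.55,4.05],-0.0
-- [ 435.2 -233.2  130. ] 74.3
[0.00,0.00,3.20],-0.0
[0.00,0.00,3.20],-0.0
[0.00,0.00,3.20],-0.0
-- [ 435.2 -233.2   34. ] 74.3
```

Request:
{"api": "play_rows", "payload": {
  "targets": [
    [0,[-2.65,0.55,4.05],0],
    [0,[-2.65,0.55,4.05],0],
    [0,[-2.65,0.55,4.05],0],
    [0,[0,0,0],0],
    [0,[0,0,0],0]
  ]
}}

```text
t: 2.75
ee_pos: [437.7, -228.6, 131.9]
tool_rot: [3.142, -0.0, 1.301]
wrist_force: [0.2, 0.4, 0.4]
gripper_width: 43.8
```

```bash
python3 - <<'E'
from h import *
s=manip.state(); print(s['t'],s['ee_pos'],np.degrees(s['tool_rot']),s['gripper_width'])
d=grab('wrist');save(d,'w3.png')
E
```

```text
2.75 [ 437.70912773 -228.58302075  131.9350251 ] [ 1.79994853e+02 -2.41064936e-02  7.45223381e+01] 43.76180107666745
```

View pics/w3.png

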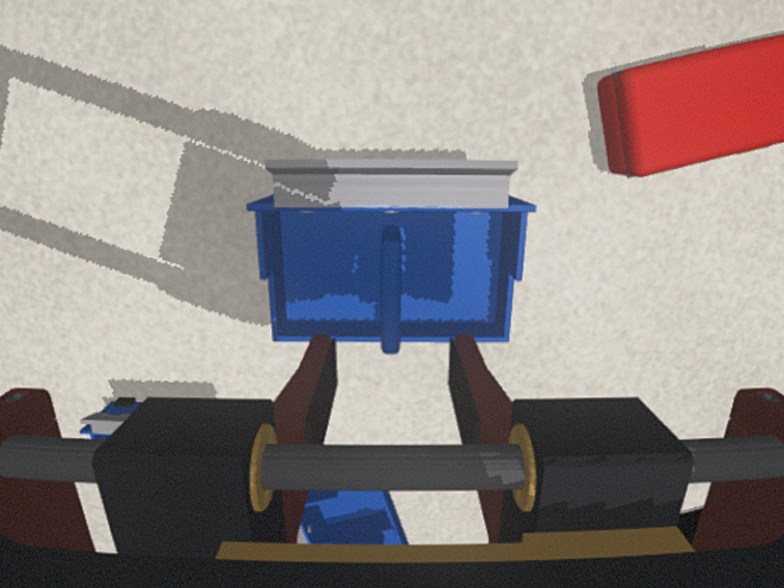

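Request:
{"api": "play_rows", "payload": {
  "targets": [
    [0,[-0.5,-0.1,3.5],0],
    [0,[0,0,3.5],0],
    [0,[0,0,2.8],0],
    [-0.4,[0,0,0],0],
    [-1,[0,0,0],0]
  ],
  "squeeze": 15
}}

```text
t: 3.42
ee_pos: [436.2, -234.2, 34.8]
tool_rot: [3.139, 0.001, 1.301]
wrist_force: [0.4, -0.4, 0.2]
gripper_width: 27.4
```

Request:
{"api": "play_rows", "payload": {
  "targets": [
    [-1,[0,0,0],0],
    [-1,[0,0,0],0],
    [-1,[0,0,0],0]
  ]
}}

```text
t: 3.8
ee_pos: [435.7, -234.4, 34.4]
tool_rot: [3.14, 0.001, 1.3]
wrist_force: [0.9, 1.4, 8.9]
gripper_width: 9.9
```

Request:
{"api": "play_rows", "payload": {
  "targets": [
    [-1,[0,0,-1.5],0],
    [-1,[0,0,-3],0],
    [-1,[0,0,-3],0],
    [-1,[0,0,0],0],
    [-1,[0,0,0],0]
  ]
}}

```text
t: 4.42
ee_pos: [434.5, -233.7, 107.8]
tool_rot: [-3.141, -0.0, 1.3]
wrist_force: [0.5, -0.3, -2.1]
gripper_width: 9.9
```

```bash
python3 - <<'E'
from h import *
s=manip.state(); print(s['t'],s['ee_pos'],np.degrees(s['tool_rot']),s['gripper_width'],s['wrist_force'],s['torque'])
d=grab('wrist');save(d,'w4.png')
E
```

```text
4.425 [ 434.47429069 -233.68242588  107.76446411] [-1.79966356e+02 -2.55335095e-03  7.44931304e+01] 9.895672355516362 [ 0.54785108 -0.26207163 -2.1452519 ] [-0.16706941  0.14711323  0.01103236]
```

View pics/w4.png

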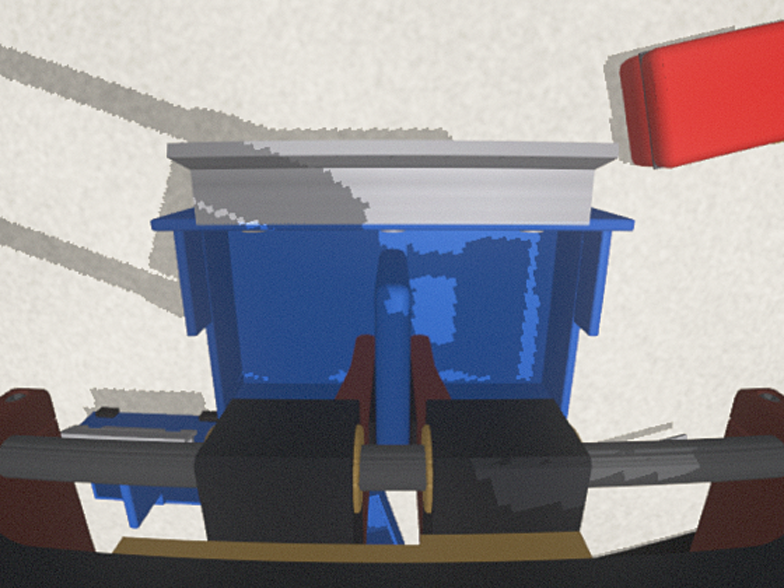

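```bash
cat >> h.py <<'E'
def tilt(d,u=(420,580),v=(175,218),s=1.4,name=''):
    """plane fit on flange region given in 1.4x picture px; returns front-up angle deg"""
    Q=cloud(d); st=manip.state(); yaw=st['tool_rot'][2]
    X=np.array([np.cos(yaw),np.sin(yaw),0]); Y=np.array([-np.sin(yaw),np.cos(yaw),0])
    P=Q[int(v[0]/s):int(v[1]/s),int(u[0]/s):int(u[1]/s)].reshape(-1,3); P=P[~np.isnan(P[:,0])]
    g=np.array(st['ee_pos'])+[0,0,18.7]
    L=np.c_[(P-g)@X,(P-g)@Y,P[:,2]-g[2]]
    A=np.c_[L[:,:2],np.ones(len(L))]; c=np.linalg.lstsq(A,L[:,2],rcond=None)[0]
    r=L[:,2]-A@c; k=abs(r)<3; c=np.linalg.lstsq(A[k],L[k,2],rcond=None)[0]
    print(name,'front-up deg',np.degrees(np.arctan(-c[0])).round(1),'side slope deg',np.degrees(np.arctan(c[1])).round(1),'n',k.sum(),'of',len(k),'rms',(L[k,2]-A[k]@c).std().round(2),'mean L',L[k].mean(0).round(1))
    return c
E
python3 - <<'E'
from h import *
d=grab('wrist'); tilt(d)
tilt(d,u=(240,330),v=(260,360),name='floorL')
E
```

```text
front-up deg -0.2 side slope deg 0.1 n 3410 of 3410 rms 0.65 mean L [ 66.3 -31.5   5.9]
floorL front-up deg -0.3 side slope deg -0.1 n 4593 of 4593 rms 0.62 mean L [ 10.7  49.4 -50. ]
```

Request:
{"api": "play_rows", "payload": {
  "targets": [
    [-1,[0,0,1.5],0],
    [-1,[0,0,0],0],
    [-1,[0,0,0],0]
  ],
  "squeeze": 7
}}

```text
t: 4.9
ee_pos: [434.6, -233.7, 92.4]
tool_rot: [-3.14, -0.0, 1.3]
wrist_force: [1.1, 1.0, -2.6]
gripper_width: 9.8
```

```bash
python3 - <<'E'
from h import *
s=manip.state(); print(s['t'],s['ee_pos'],s['gripper_width'],s['wrist_force'])
d=grab('wrist'); tilt(d);save(d,'w5.png')
E
```

```text
4.9 [ 434.57173375 -233.71644177   92.44204451] 9.806910958935788 [ 1.1482804   0.96659219 -2.62416482]
 front-up deg 0.3 side slope deg 0.1 n 3410 of 3410 rms 0.63 mean L [ 66.4 -31.2   4.7]
```

Request:
{"api": "play_rows", "payload": {
  "targets": [
    [-1,[0,0,2.4],0],
    [-1,[0,0,0],0]
  ]
}}

```text
t: 5.2
ee_pos: [434.0, -233.3, 68.3]
tool_rot: [-3.139, -0.001, 1.3]
wrist_force: [-0.0, 0.1, -2.5]
gripper_width: 10.0
```

Request:
{"api": "play_rows", "payload": {
  "targets": [
    [-1,[0,0,0],0],
    [-1,[0,0,0],0]
  ],
  "squeeze": 4.5
}}

```text
t: 5.45
ee_pos: [435.5, -234.4, 69.9]
tool_rot: [3.14, 0.001, 1.3]
wrist_force: [-0.4, 0.9, -2.7]
gripper_width: 9.9
```

```bash
python3 - <<'E'
from h import *
s=manip.state(); print(s['t'],s['ee_pos'],s['gripper_width'],s['wrist_force'])
d=grab('wrist'); tilt(d);save(d,'w6.png')
E
```

```text
5.45 [ 435.51902355 -234.40034039   69.9401642 ] 9.93589869399212 [-0.43433812  0.88446452 -2.68706466]
 front-up deg 5.4 side slope deg 1.0 n 2095 of 3410 rms 0.62 mean L [ 65.6 -31.1  -4.9]
```

View pics/w6.png

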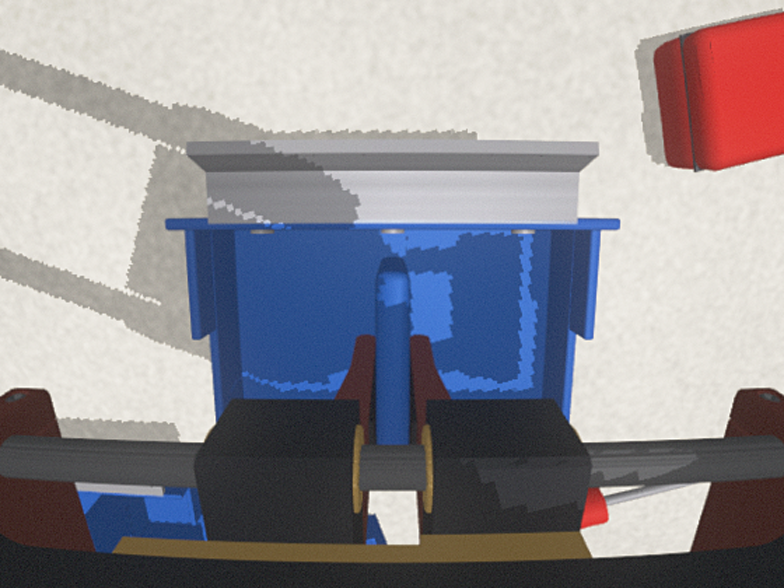

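Request:
{"api": "play_rows", "payload": {
  "targets": [
    [-1,[0,0,0],0],
    [-1,[0,0,0],0]
  ]
}}

```text
t: 5.75
ee_pos: [435.1, -234.1, 69.4]
tool_rot: [3.141, 0.0, 1.3]
wrist_force: [-0.5, 0.1, -2.9]
gripper_width: 9.9
```

```bash
python3 - <<'E'
from h import *
s=manip.state(); print(s['t'],s['ee_pos'],s['gripper_width'],s['wrist_force'])
d=grab('wrist'); tilt(d,v=(180,218));tilt(d,u=(240,330),v=(280,360),name='floorL');save(d,'w7.png')
E
```

```text
5.75 [ 435.08915756 -234.08932041   69.41544693] 9.869875817024216 [-0.53000168  0.08235667 -2.94005405]
 front-up deg 3.2 side slope deg 3.2 n 842 of 3065 rms 0.61 mean L [ 64.5 -30.2  -7.6]
floorL front-up deg 10.1 side slope deg -0.0 n 3634 of 3635 rms 0.66 mean L [  4.6  50.6 -53.8]
```

View pics/w7.png

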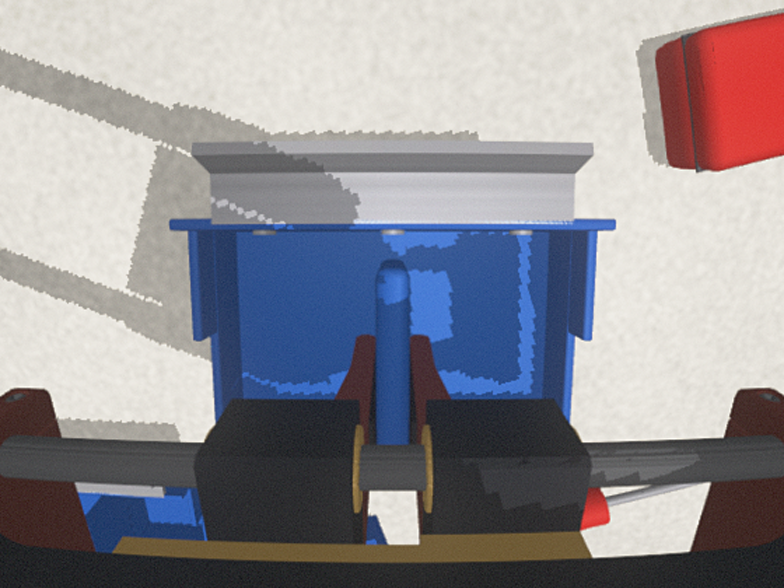

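Request:
{"api": "play_rows", "payload": {
  "targets": [
    [-1,[0,0,0],0],
    [-1,[0,0,0],0],
    [-1,[0,0,0],0]
  ],
  "squeeze": 4
}}

```text
t: 6.18
ee_pos: [435.0, -234.0, 69.2]
tool_rot: [-3.142, 0.0, 1.3]
wrist_force: [-0.4, -0.2, -2.8]
gripper_width: 9.8
```

```bash
cat >> h.py <<'E'
def fl(d,u=(240,330),v=(280,360)):
    c=tilt(d,u=u,v=v,name='floor'); th=np.arctan(-c[0])
    # plane z=c0 x + c2 is tray z=4; grip distance:
    print('theta',np.degrees(th).round(1),'grip tray-z',(4-c[2]*np.cos(th)).round(1))
E
python3 - <<'E'
from h import *
s=manip.state(); print(s['t'],s['ee_pos'],s['gripper_width'],s['wrist_force'])
d=grab('wrist'); fl(d);save(d,'w8.png')
E
```

```text
6.175 [ 434.95798651 -234.00143902   69.15060816] 9.795337610971936 [-0.38980771 -0.19505895 -2.79901008]
floor front-up deg 15.5 side slope deg 0.3 n 3602 of 3625 rms 0.71 mean L [  3.7  51.2 -56.5]
theta 15.5 grip tray-z 57.6
```

View pics/w8.png

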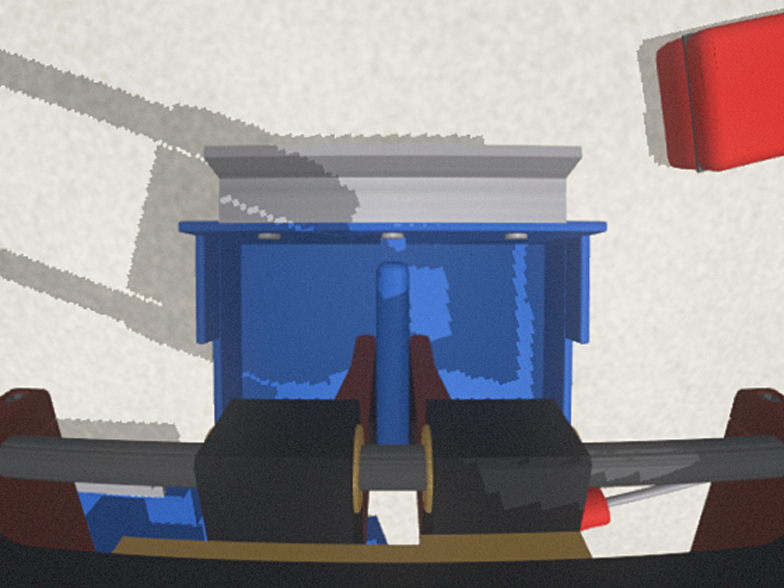

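```bash
cat > cs.py <<'E'
import numpy as np, cv2
from scipy import ndimage
def rect(x0,x1,z0,z1): return np.array([(x0,z0),(x1,z0),(x1,z1),(x0,z1)],float)
t=np.tan(np.radians(15)); hx=2/np.cos(np.radians(15))
sx=lambda z:7+(z-2)*t
strip=np.array([(sx(-7)-hx,-7),(sx(-7)+hx,-7),(sx(18)+hx,18),(sx(18)-hx,18)])
tray=[rect(-9,9,0,4),strip,np.array([(-99,-56),(-9,-56),(-9,4),(-13,4),(-99,-26)]),rect(-9,-3,-56,-44)]
railp=[rect(-2,2,-72,0),rect(-2,32,-72,-14),rect(28,32,-14,40),rect(6,10,22,40),rect(6,32,36,40),rect(10,20,-14,-2)]
S=4 # px/mm
def cspace(th,stud=True,dx=(-60,60),dz=(-40,90)):
    """returns occupancy over hook position (X,Z) via polygon Minkowski"""
    W=int((dx[1]-dx[0])*S); H=int((dz[1]-dz[0])*S); occ=np.zeros((H,W),np.uint8)
    c,s=np.cos(th),np.sin(th)
    # front-up: front(-x) goes up => x'=x c + z s ; z'=-x s + z c
    for T in tray:
        Tr=np.c_[T[:,0]*c+T[:,1]*s,-T[:,0]*s+T[:,1]*c]
        for P in (railp if stud else railp[:-1]):
            M=(P[:,None]-Tr[None]).reshape(-1,2)
            h=cv2.convexHull(((M-[dx[0],dz[0]])*S).astype(np.float32))
            cv2.fillConvexPoly(occ,np.round(h).astype(np.int32),1)
    return occ
E
cat > run.py <<'E'
from cs import *
import heapq
ths=np.arange(-4,62,2.)
for stud in (False,True):
  C=np.stack([ndimage.distance_transform_edt(cspace(np.radians(t),stud)==0)/S for t in ths])[:, ::2, ::2]
  def idx(X,Z): return int((Z+40)*2),int((X+60)*2)
  for clear in (0.3,0.7,1.0,1.5):
    for mx in range(10,62,2):
        F=C>clear; F[ths>mx]=False
        lab,n=ndimage.label(F)
        a=lab[(2,)+idx(-55,20)]
        # goal: theta=0 X within [0,3] Z=7..8
        z0,x0=idx(-1,5.5); z1,x1=idx(3,9); g=set(lab[0:6,z0:z1,x0:x1].ravel())-{0}
        if a in g and a: print('stud',stud,'clear',clear,'min max-tilt',mx); break
    else: print(stud,clear,'none')
E
python3 run.py
```

```text
stud False clear 0.3 min max-tilt 26
stud False clear 0.7 min max-tilt 28
stud False clear 1.0 min max-tilt 30
stud False clear 1.5 min max-tilt 32
stud True clear 0.3 min max-tilt 26
stud True clear 0.7 min max-tilt 28
stud True clear 1.0 min max-tilt 30
stud True clear 1.5 min max-tilt 32
```

Request:
{"api": "play_rows", "payload": {
  "targets": [
    [-1,[0,0,-0.5],0],
    [-1,[0,0,0],0],
    [-1,[0,0,0],0],
    [-1,[0,0,0],0]
  ],
  "squeeze": 4
}}

```text
t: 6.72
ee_pos: [434.9, -234.0, 74.2]
tool_rot: [-3.142, 0.0, 1.3]
wrist_force: [-0.7, 0.4, -2.6]
gripper_width: 9.7
```

```bash
python3 - <<'E'
from h import *
s=manip.state(); print(s['t'],s['ee_pos'],s['gripper_width'],s['wrist_force'])
d=grab('wrist'); fl(d)
E
```

```text
6.725 [ 434.92192002 -233.96984823   74.1610965 ] 9.719879220728528 [-0.72000893  0.38427793 -2.56674277]
floor front-up deg 16.0 side slope deg 0.3 n 3595 of 3629 rms 0.72 mean L [  3.6  51.2 -56.7]
theta 16.0 grip tray-z 57.7
```

Request:
{"api": "play_rows", "payload": {
  "targets": [
    [-1,[0,0,0],0],
    [-1,[0,0,0],0],
    [-1,[0,0,0],0]
  ],
  "squeeze": 3.4
}}

```text
t: 7.15
ee_pos: [435.0, -234.0, 74.2]
tool_rot: [-3.141, 0.0, 1.3]
wrist_force: [0.2, 0.7, -4.2]
gripper_width: 9.9
```

```bash
python3 - <<'E'
from h import *
s=manip.state(); print(s['t'],s['ee_pos'],s['gripper_width'],s['wrist_force'])
d=grab('wrist'); fl(d)
E
```

```text
7.15 [ 434.96618305 -233.99154308   74.15284002] 9.870914360323244 [ 0.22150678  0.66537577 -4.15821864]
floor front-up deg 24.2 side slope deg 0.4 n 3482 of 3634 rms 0.82 mean L [  1.8  51.8 -61.6]
theta 24.2 grip tray-z 59.9
```

Request:
{"api": "play_rows", "payload": {
  "targets": [
    [-1,[0,0,-0.8],0],
    [-1,[0,0,0],0],
    [-1,[0,0,0],0]
  ],
  "squeeze": 3.2
}}

```text
t: 7.58
ee_pos: [435.1, -234.1, 82.4]
tool_rot: [3.141, 0.0, 1.3]
wrist_force: [-0.3, 0.3, -4.0]
gripper_width: 9.7
```

```bash
python3 - <<'E'
from h import *
s=manip.state(); print(s['t'],s['ee_pos'],s['gripper_width'],s['wrist_force'])
d=grab('wrist'); fl(d); save(d,'w9.png')
E
```

```text
7.575 [ 435.11844664 -234.10505548   82.42120045] 9.73551885351651 [-0.34322094  0.26552706 -3.9935978 ]
floor front-up deg 25.8 side slope deg 0.6 n 3454 of 3629 rms 0.83 mean L [  1.3  51.8 -62.6]
theta 25.8 grip tray-z 60.4
```

View pics/w9.png

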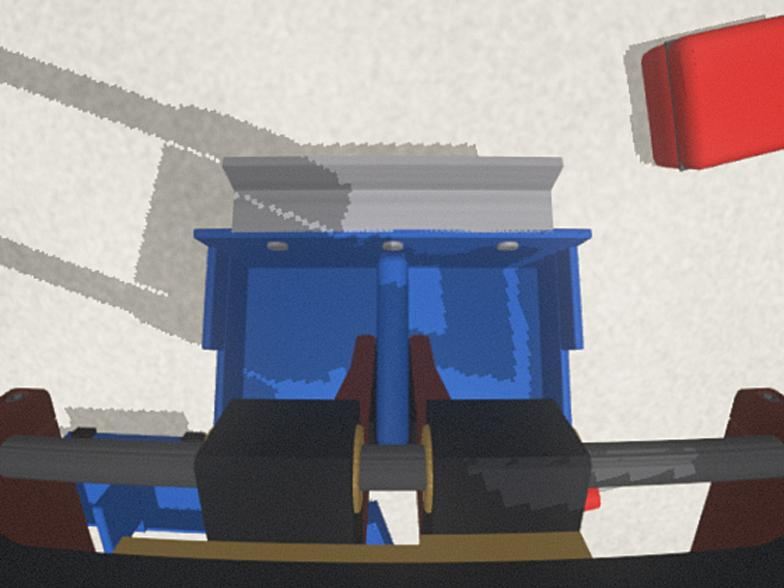

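Request:
{"api": "play_rows", "payload": {
  "targets": [
    [-1,[0,0,0],0],
    [-1,[0,0,0],0],
    [-1,[0,0,0],0],
    [-1,[0,0,0],0],
    [-1,[0,0,0],0]
  ],
  "squeeze": 3
}}

```text
t: 8.25
ee_pos: [435.0, -234.0, 82.2]
tool_rot: [-3.142, 0.0, 1.3]
wrist_force: [-0.6, -1.2, -3.1]
gripper_width: 9.7
```

```bash
python3 - <<'E'
from h import *
s=manip.state(); print(s['t'],s['ee_pos'],s['gripper_width'],s['wrist_force'])
d=grab('wrist'); fl(d,v=(295,360)); save(d,'w9.png')
E
```

```text
8.25 [ 434.96333053 -234.01765798   82.16803019] 9.683384831407858 [-0.62389899 -1.22264759 -3.13044069]
floor front-up deg 25.6 side slope deg 0.5 n 2850 of 2992 rms 0.83 mean L [ -1.7  51.8 -61.2]
theta 25.6 grip tray-z 60.3
```

Request:
{"api": "play_rows", "payload": {
  "targets": [
    [-1,[2,0,-5],0],
    [-1,[1.5,0,-3],0],
    [-1,[1,0,-1.5],0],
    [-1,[0.4,0,-0.5],0],
    [-1,[0,0,0],0]
  ]
}}

```text
t: 8.93
ee_pos: [447.7, -186.5, 181.5]
tool_rot: [-3.141, 0.0, 1.301]
wrist_force: [-0.2, -0.9, -2.3]
gripper_width: 10.0
```

```bash
python3 - <<'E'
from h import *
s=manip.state(); print(s['t'],s['ee_pos'],s['gripper_width'],s['wrist_force'])
d=grab('wrist'); fl(d,v=(295,360)); save(d,'w10.png')
E
```

```text
8.925 [ 447.68122595 -186.52067085  181.52507074] 10.009096490320804 [-0.15209985 -0.92584298 -2.30584471]
floor front-up deg -10.5 side slope deg 13.6 n 954 of 2999 rms 1.74 mean L [ -6.1  54.7 -76.7]
theta -10.5 grip tray-z 91.3
```

View pics/w10.png

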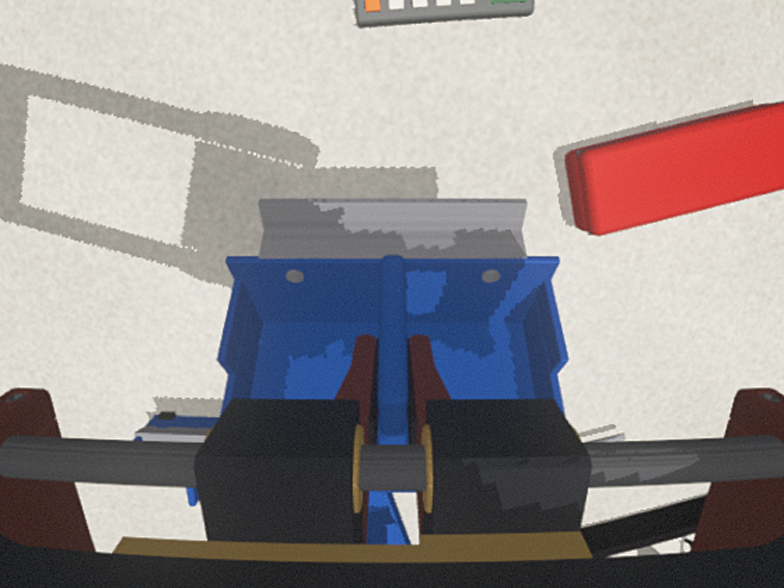

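```bash
python3 - <<'E'
from h import *
d=grab('wrist'); fl(d,u=(270,330),v=(335,395)); 
Q=cloud(d); s=manip.state(); yaw=s['tool_rot'][2]; g=np.array(s['ee_pos'])+[0,0,18.7]
for u in (300,460):
  for v in list(range(200,400,8)):
    p=Q[int(v/1.4),int(u/1.4)]-g; print(v,(p[0]*np.cos(yaw)+p[1]*np.sin(yaw)).round(1),p[2].round(1),end=' | ')
  print()
E
```

```text
floor front-up deg 48.8 side slope deg -0.2 n 1839 of 1839 rms 0.94 mean L [-26.   49.1 -70.4]
theta 48.8 grip tray-z 69.9
200 58.8 -63.1 | 208 55.3 -60.2 | 216 51.2 -63.7 | 224 47.0 -65.4 | 232 43.7 -66.0 | 240 40.4 -62.8 | 248 37.4 -58.4 | 256 35.0 -54.3 | 264 31.4 -53.5 | 272 26.4 -58.0 | 280 22.1 -59.0 | 288 16.9 -65.2 | 296 10.8 -71.0 | 304 4.8 -75.8 | 312 -0.8 -81.0 | 320 -7.7 -87.0 | 328 -12.4 -86.4 | 336 -15.7 -82.7 | 344 -17.8 -78.3 | 352 -20.9 -74.4 | 360 -25.1 -73.1 | 368 -27.3 -69.4 | 376 -30.0 -65.4 | 384 -33.3 -62.7 | 392 -35.6 -58.2 | 
200 58.6 -63.7 | 208 55.0 -63.0 | 216 51.3 -62.5 | 224 47.0 -65.7 | 232 43.6 -66.4 | 240 40.4 -62.5 | 248 37.4 -58.3 | 256 34.7 -55.7 | 264 31.6 -52.7 | 272 26.2 -58.5 | 280 21.3 -61.9 | 288 16.6 -66.2 | 296 11.1 -70.3 | 304 4.7 -76.2 | 312 -0.7 -80.9 | 320 -7.8 -87.4 | 328 -12.7 -87.4 | 336 -15.3 -82.0 | 344 -17.9 -78.6 | 352 -21.1 -75.1 | 360 -25.0 -73.1 | 368 -26.8 -68.7 | 376 -30.2 -66.0 | 384 -32.9 -62.2 | 392 -36.1 -59.3 |
```

```bash
cat > path.py <<'E'
from cs import *
from scipy.sparse import coo_matrix
from scipy.sparse.csgraph import dijkstra
import itertools
ths=np.arange(-4,51,1.)
x0,z0=-40,-5
C=[]
for t in ths:
    o=cspace(np.radians(t),True); D=ndimage.distance_transform_edt(o==0)/S
    # crop X -40..15, Z -5..45 at .5
    D=D[int((z0+40)*S):int((45+40)*S):2,int((x0+60)*S):int((15+60)*S):2]; C.append(D)
C=np.stack(C); np.save('C.npy',C); sh=C.shape; N=C.size; I=np.arange(N).reshape(sh)
free=C>0.4
w=1/np.clip(C,0.05,4)**2
R_,Cc,V=[],[],[]
for dt,dz,dx in itertools.product((0,1),(-1,0,1),(-1,0,1)):
    if (dt,dz,dx)<=(0,0,0): continue
    a=tuple(slice(max(0,-k),s-max(0,k)) for k,s in zip((dt,dz,dx),sh)); b=tuple(slice(max(0,k),s-max(0,-k)) for k,s in zip((dt,dz,dx),sh))
    m=(free[a]&free[b]); L=np.sqrt((dt*.7)**2+(dz*.5)**2+(dx*.5)**2)
    R_.append(I[a][m]);Cc.append(I[b][m]);V.append((L*(w[a]+w[b])/2)[m])
G=coo_matrix((np.concatenate(V),(np.concatenate(R_),np.concatenate(Cc))),shape=(N,N)).tocsr()
def ix(t,X,Z): return I[int(round(t+4)),int((Z-z0)*2),int((X-x0)*2)]
import sys
T0=float(sys.argv[1])
src=ix(T0,-35,25); dist,pr=dijkstra(G,directed=False,indices=src,return_predecessors=True)
sub=[(dist[ix(t,X,Z)],t,X,Z) for t in (0,1,2,3) for X in np.arange(-1,4,.5) for Z in (6.5,7,7.5)]
b=min(sub); print(b)
n=ix(*b[1:]); P=[]
while n>=0 and n!=src: 
    t,z,x=np.unravel_index(n,sh); P.append((ths[t],x*.5+x0,z*.5+z0,C[t,z,x])); n=pr[n]
P=P[::-1]
gx,gz=-71.4,13.8
for i,p in enumerate(P):
    if i%6==0 or i==len(P)-1:
        th=np.radians(p[0]); g=(p[1]+gx*np.cos(th)+gz*np.sin(th),p[2]-gx*np.sin(th)+gz*np.cos(th))
        print('th %d hook (%.1f,%.1f) clr %.2f grip (%.1f,%.1f)'%(p[0],p[1],p[2],p[3],*g))
E
python3 path.py 49; python3 path.py 40|head -12
```

```text
(np.float64(5.362236713263726), 3, np.float64(2.0), 7)
th 49 hook (-34.5,25.0) clr 18.25 grip (-70.9,87.9)
th 49 hook (-31.5,24.5) clr 15.25 grip (-67.9,87.4)
th 49 hook (-28.5,24.0) clr 12.25 grip (-64.9,86.9)
th 49 hook (-25.5,23.0) clr 9.25 grip (-61.9,85.9)
th 49 hook (-22.5,20.0) clr 6.25 grip (-58.9,82.9)
th 49 hook (-19.5,17.0) clr 4.51 grip (-55.9,79.9)
th 49 hook (-16.5,14.0) clr 4.26 grip (-52.9,76.9)
th 49 hook (-13.5,13.0) clr 4.25 grip (-49.9,75.9)
th 49 hook (-10.5,13.0) clr 4.25 grip (-46.9,75.9)
th 49 hook (-7.5,13.0) clr 4.70 grip (-43.9,75.9)
th 43 hook (-4.5,13.0) clr 4.03 grip (-47.3,71.8)
th 38 hook (-1.5,13.5) clr 4.00 grip (-49.3,68.3)
th 32 hook (1.0,13.5) clr 4.12 grip (-52.2,63.0)
th 26 hook (2.0,13.0) clr 4.07 grip (-56.1,56.7)
th 20 hook (3.0,12.0) clr 4.16 grip (-59.4,49.4)
th 14 hook (4.0,11.0) clr 4.25 grip (-61.9,41.7)
th 8 hook (3.5,9.0) clr 3.35 grip (-65.3,32.6)
th 3 hook (2.0,7.0) clr 1.25 grip (-68.6,24.5)
(np.float64(5.394868842903252), 3, np.float64(2.0), 7)
th 40 hook (-34.5,25.0) clr 18.75 grip (-80.3,81.5)
th 40 hook (-31.5,24.5) clr 15.75 grip (-77.3,81.0)
th 40 hook (-28.5,24.0) clr 12.75 grip (-74.3,80.5)
th 40 hook (-25.5,21.5) clr 9.75 grip (-71.3,78.0)
th 43 hook (-22.5,18.5) clr 6.50 grip (-65.3,77.3)
th 43 hook (-19.5,15.5) clr 4.30 grip (-62.3,74.3)
th 43 hook (-16.5,12.5) clr 4.24 grip (-59.3,71.3)
th 43 hook (-13.5,11.0) clr 4.03 grip (-56.3,69.8)
th 43 hook (-10.5,11.0) clr 4.00 grip (-53.3,69.8)
th 43 hook (-7.5,11.0) clr 3.91 grip (-50.3,69.8)
th 43 hook (-4.5,13.0) clr 4.03 grip (-47.3,71.8)
```

Request:
{"api": "play_rows", "payload": {
  "targets": [
    [-1,[0,0,0],0],
    [-1,[0,0,0],0],
    [-1,[0,0,0],0]
  ],
  "squeeze": 14
}}

```text
t: 9.4
ee_pos: [448.0, -186.9, 181.9]
tool_rot: [-3.141, -0.0, 1.3]
wrist_force: [0.6, 0.7, -2.0]
gripper_width: 9.6
```

```bash
python3 - <<'E'
from h import *
import pickle
s=manip.state(); print(s['t'],s['ee_pos'],np.degrees(s['tool_rot']))
d=grab('wrist'); fl(d,u=(270,330),v=(335,395))
plan([(648,-25,240,88.4,9)])
t=pickle.load(open('top0.pkl','rb')); Q=cloud(t)
m=(Q[...,0]>735)&(Q[...,0]<870)&(Q[...,1]<140)&(Q[...,1]>0)&(Q[...,2]>60)
for x in range(735,870,15):
    k=m&(abs(Q[...,0]-x)<8); 
    if k.any(): print(x,Q[k][:,2].max().round(),Q[k][:,1].min().round(),end='|')
E
```

```text
9.4 [ 447.9645146  -186.87399592  181.9264546 ] [-1.79971307e+02 -3.28371864e-04  7.44806235e+01]
floor front-up deg 48.8 side slope deg -0.5 n 1836 of 1841 rms 0.95 mean L [-26.1  49.2 -70.7]
theta 48.8 grip tray-z 69.9
[2.33,1.66,-0.64],-1.5
[2.28,1.72,-0.64],-1.5
[2.23,1.78,-0.64],-1.5
[2.19,1.84,-0.64],-1.5
[2.13,1.90,-0.64],-1.5
[2.08,1.96,-0.64],-1.5
[2.03,2.01,-0.64],-1.5
[1.97,2.07,-0.64],-1.5
[1.92,2.12,-0.64],-1.5
-- [648. -25. 240.] 88.4
735 194.0 111.0|750 196.0 110.0|765 206.0 54.0|780 206.0 47.0|795 196.0 46.0|810 207.0 49.0|825 206.0 70.0|840 195.0 1.0|855 78.0 1.0|
```

Request:
{"api": "play_rows", "payload": {
  "targets": [
    [-1,[1.3,0.9,-0.6],-1.5],
    [-1,[2.3,1.7,-0.7],-1.5],
    [-1,[2.3,1.8,-0.7],-1.5],
    [-1,[2.2,1.85,-0.7],-1.5],
    [-1,[2.15,1.9,-0.7],-1.5]
  ]
}}

```text
t: 10.07
ee_pos: [551.1, -102.2, 216.9]
tool_rot: [3.141, -0.0, 1.433]
wrist_force: [0.0, -0.3, -2.1]
gripper_width: 9.9
```

Request:
{"api": "play_rows", "payload": {
  "targets": [
    [-1,[2.1,1.95,-0.7],-1.5],
    [-1,[2.05,2.0,-0.7],-1.5],
    [-1,[2.0,2.05,-0.5],-1.5],
    [-1,[1.95,2.1,-0.4],-1.5],
    [-1,[0.9,0.9,0],-0.5]
  ]
}}

```text
t: 10.7
ee_pos: [649.3, -20.7, 239.7]
tool_rot: [3.14, -0.0, 1.547]
wrist_force: [-0.2, 0.2, -2.7]
gripper_width: 10.1
```

Request:
{"api": "play_rows", "payload": {
  "targets": [
    [-1,[0,0,0],0],
    [-1,[0,0,0],0]
  ]
}}

```text
t: 10.95
ee_pos: [646.6, -22.9, 238.8]
tool_rot: [-3.14, 0.0, 1.544]
wrist_force: [0.1, 0.6, -2.9]
gripper_width: 10.1
```

```bash
python3 - <<'E'
from h import *
import pickle
s=manip.state(); print(s['t'],s['ee_pos'],np.degrees(s['tool_rot']))
d=grab('wrist'); fl(d,u=(270,330),v=(335,395)); save(d,'w11.png'); pickle.dump(d,open('w11.pkl','wb'))
d=grab('top'); save(d,'t11.png',(200,60,340,260),3.5); pickle.dump(d,open('t11.pkl','wb'))
E
```

```text
10.95 [646.60545252 -22.88975253 238.82183643] [-1.79916896e+02  2.09823732e-02  8.84801893e+01]
floor front-up deg 48.9 side slope deg -0.1 n 1843 of 1844 rms 0.96 mean L [-25.8  49.2 -70.7]
theta 48.9 grip tray-z 69.8
```

View pics/w11.png

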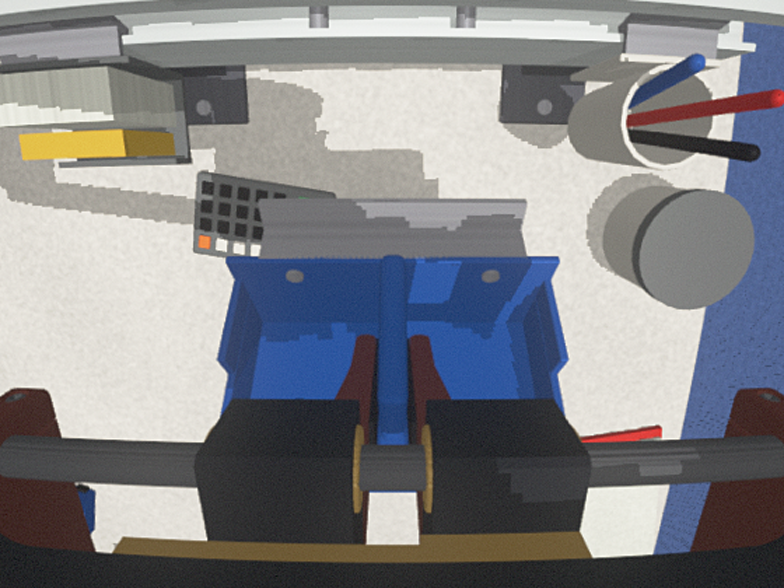

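View pics/t11.png

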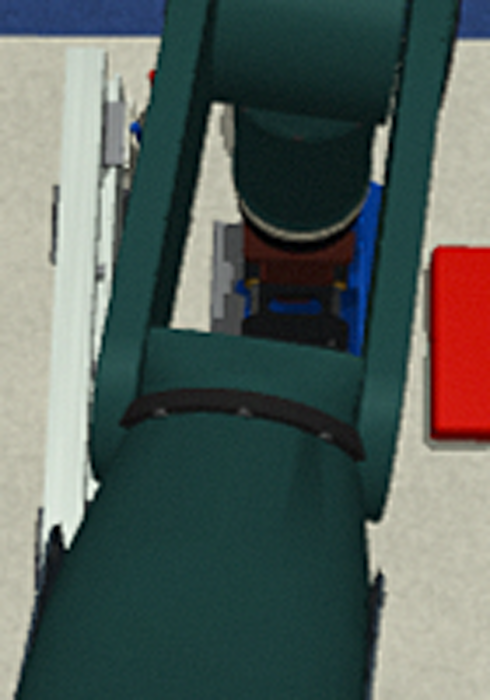

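```bash
python3 - <<'E'
from h import *
import pickle
d=pickle.load(open('w11.pkl','rb'))
save(d,'w11c.png',(200,0,360,60),5)
Q=cloud(d)
for u in (228,260,280,300,333): print(u,[(int(v),*Q[v,u][1:].round(1)) for v in range(0,52,3)])
E
```

```text
228 [(0, np.float64(122.6), np.float64(178.1)), (3, np.float64(122.2), np.float64(173.5)), (6, np.float64(128.2), np.float64(146.4)), (9, np.float64(126.1), np.float64(146.6)), (12, np.float64(123.9), np.float64(147.2)), (15, np.float64(122.2), np.float64(146.1)), (18, np.float64(119.9), np.float64(147.6)), (21, np.float64(117.5), np.float64(148.9)), (24, np.float64(115.6), np.float64(148.6)), (27, np.float64(114.7), np.float64(143.9)), (30, np.float64(114.6), np.float64(135.4)), (33, np.float64(114.5), np.float64(125.8)), (36, np.float64(113.9), np.float64(117.9)), (39, np.float64(114.1), np.float64(105.6)), (42, np.float64(115.0), np.float64(88.4)), (45, np.float64(128.7), np.float64(-0.6)), (48, np.float64(125.5), np.float64(-0.9)), (51, np.float64(122.4), np.float64(-1.6))]
260 [(0, np.float64(121.5), np.float64(179.0)), (3, np.float64(121.8), np.float64(172.2)), (6, np.float64(130.5), np.float64(134.9)), (9, np.float64(128.1), np.float64(136.3)), (12, np.float64(126.8), np.float64(133.2)), (15, np.float64(124.2), np.float64(135.3)), (18, np.float64(122.1), np.float64(135.2)), (2
[... 2143 characters left out ...]
), (6, np.float64(126.2), np.float64(146.3)), (9, np.float64(124.1), np.float64(146.7)), (12, np.float64(122.0), np.float64(147.1)), (15, np.float64(120.0), np.float64(147.0)), (18, np.float64(117.8), np.float64(147.8)), (21, np.float64(115.0), np.float64(151.3)), (24, np.float64(113.4), np.float64(149.5)), (27, np.float64(112.5), np.float64(144.7)), (30, np.float64(112.4), np.float64(135.7)), (33, np.float64(112.1), np.float64(127.0)), (36, np.float64(111.9), np.float64(116.9)), (39, np.float64(111.8), np.float64(105.4)), (42, np.float64(112.3), np.float64(89.9)), (45, np.float64(125.5), np.float64(-0.5)), (48, np.float64(122.4), np.float64(-1.7)), (51, np.float64(119.0), np.float64(-0.6))]
```

View pics/w11c.png

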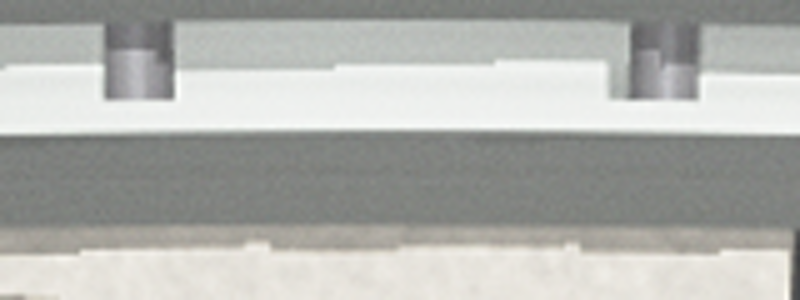

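```bash
python3 - <<'E'
from h import *
import pickle
d=pickle.load(open('w11.pkl','rb')); Q=cloud(d)
print(onz(d,[(200+140/5-.4,14),(200+665/5-.4,14)],146.8).round(1), onz(d,[(200+140/5-.4,14),(200+665/5-.4,14)],148).round(1))
# front face line fit
P=Q[30:41,215:350].reshape(-1,3); c=np.polyfit(P[:,0],P[:,1],1); print('front face slope deg',np.degrees(np.arctan(c[0])),'y at 648',np.polyval(c,648))
# divider top centre, in tool coordinates; tray strip ends
for v in range(200,215,4): print(Q[int(v/1.4),int(262/1.4)].round(1),Q[int(v/1.4),int(524/1.4)].round(1))
print(onz(d,[(260/1.4-.3,200/1.4-.3),(526/1.4-.3,200/1.4-.3)],238.8+18.7-63).round(1))
s=manip.state(); print(s['ee_pos'],np.degrees(s['tool_rot']))
E
```

```text
[[612.7 122.7 146.8]
 [687.1 120.7 146.8]] [[612.9 122.4 148. ]
 [686.9 120.4 148. ]]
 ** On entry to DLASCL parameter number  4 had an illegal value
 ** On entry to DLASCL parameter number  4 had an illegal value
 ** On entry to DLASCL parameter number  4 had an illegal value
 ** On entry to DLASCL parameter number  4 had an illegal value
 ** On entry to DLASCL parameter number  5 had an illegal value
 ** On entry to DLASCL parameter number  4 had an illegal valueTraceback (most recent call last):
  File "<stdin>", line 6, in <module>
    c, resids, rank, s = lstsq(lhs, rhs, rcond)
                         ~~~~~^^^^^^^^^^^^^^^^^
    x, resids, rank, s = _umath_linalg.lstsq(a, b, rcond,
                         ~~~~~~~~~~~~~~~~~~~^^^^^^^^^^^^^
                                             signature=signature)
                                             ^^^^^^^^^^^^^^^^^^^^
    raise LinAlgError("SVD did not converge in Linear Least Squares")
numpy.linalg.LinAlgError: SVD did not converge in Linear Least Squares
```

```bash
python3 - <<'E'
from h import *
import pickle
d=pickle.load(open('w11.pkl','rb')); Q=cloud(d)
P=Q[30:41,215:350].reshape(-1,3); P=P[np.isfinite(P[:,0])]; c=np.polyfit(P[:,0],P[:,1],1); print('front face slope deg',np.degrees(np.arctan(c[0])),'y at 648',np.polyval(c,648))
E=onz(d,[(260/1.4-.3,200/1.4-.3),(526/1.4-.3,200/1.4-.3)],238.8+18.7-63); print(E.round(1),E.mean(0))
B=onz(d,[(226/1.4-.3,258/1.4-.3),(559/1.4-.3,258/1.4-.3)],238.8+18.7-53.5); print(B.round(1),B.mean(0))
s=manip.state(); print(s['ee_pos'],np.degrees(s['tool_rot']))
E
```

```text
front face slope deg -1.5847086801507984 y at 648 113.43247020661917
[[588.1  37.2 194.5]
 [707.5  34.  194.5]] [647.82213749  35.63680205 194.5       ]
[[572.9  13.2 204. ]
 [721.    9.2 204. ]] [646.93461393  11.17608879 204.        ]
[646.72066036 -23.19235047 239.03592818] [-1.79948718e+02  1.53359830e-02  8.84440762e+01]
```

Request:
{"api": "play_rows", "payload": {
  "targets": [
    [-1,[1.5,0,0.6],0],
    [-1,[2.0,0,0.8],0],
    [-1,[2.0,0,0.7],0],
    [-1,[0.9,0,0],0],
    [-1,[0,0,0],0]
  ]
}}

```text
t: 11.68
ee_pos: [649.3, 42.5, 218.1]
tool_rot: [-3.142, 0.0, 1.546]
wrist_force: [0.3, 0.7, -3.1]
gripper_width: 9.9
```

```bash
python3 - <<'E'
from h import *
import pickle
s=manip.state(); print(s['t'],s['ee_pos'],np.degrees(s['tool_rot']),s['wrist_force'])
d=grab('wrist'); fl(d,u=(270,330),v=(335,395)); save(d,'w12.png'); pickle.dump(d,open('w12.pkl','wb'))
Q=cloud(d); yaw=s['tool_rot'][2]; g=np.array(s['ee_pos'])+[0,0,18.7]
for u in (300,480):
  for v in list(range(140,290,6)):
    p=Q[int(v/1.4),int(u/1.4)]-g; print(v,(p[0]*np.cos(yaw)+p[1]*np.sin(yaw)).round(1),p[2].round(1),end=' | ')
  print()
E
```

```text
11.675 [649.30474395  42.54272291 218.12007713] [-1.79998015e+02  1.45732554e-02  8.85944341e+01] [ 0.26538719  0.65333298 -3.06962152]
floor front-up deg 48.8 side slope deg -0.6 n 1835 of 1839 rms 0.96 mean L [-25.3  49.3 -70.9]
theta 48.8 grip tray-z 69.3
140 83.8 -49.2 | 146 81.6 -48.3 | 152 79.4 -48.3 | 158 76.7 -102.4 | 164 73.5 -87.2 | 170 65.5 -237.8 | 176 61.1 -237.4 | 182 55.4 -237.4 | 188 50.9 -236.9 | 194 46.2 -239.1 | 200 58.7 -63.3 | 206 55.9 -60.9 | 212 53.2 -62.4 | 218 50.4 -64.3 | 224 47.2 -64.8 | 230 44.1 -67.4 | 236 42.1 -64.0 | 242 40.1 -61.0 | 248 37.2 -59.3 | 254 35.4 -55.9 | 260 33.2 -54.1 | 266 29.8 -55.1 | 272 26.7 -56.8 | 278 24.1 -56.9 | 284 19.7 -63.0 | 
140 83.7 -48.2 | 146 81.5 -48.1 | 152 79.3 -47.8 | 158 76.6 -102.8 | 164 73.4 -88.2 | 170 65.4 -238.9 | 176 60.9 -238.9 | 182 55.3 -238.7 | 188 50.7 -239.0 | 194 46.1 -238.6 | 200 58.7 -62.8 | 206 55.9 -60.8 | 212 53.1 -63.0 | 218 50.6 -62.7 | 224 47.0 -65.3 | 230 44.1 -67.1 | 236 42.1 -63.8 | 242 39.8 -62.2 | 248 37.4 -58.1 | 254 35.3 -55.9 | 260 33.1 -54.4 | 266 30.1 -53.7 | 272 26.4 -57.9 | 278 22.9 -61.1 | 284 19.2 -64.4 |
```

View pics/w12.png

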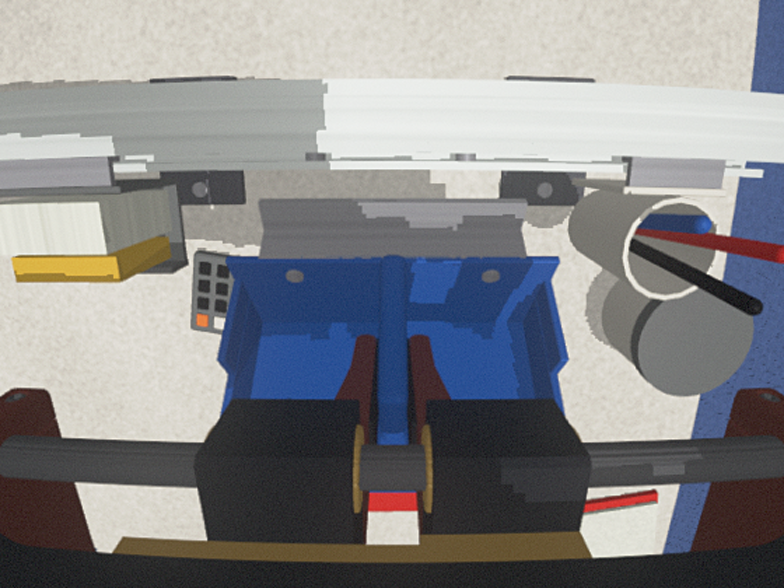

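Request:
{"api": "play_rows", "payload": {
  "targets": [
    [-1,[0.9,0,0],0],
    [-1,[0.5,0,0.2],0],
    [-1,[0.5,0,0.5],0],
    [-1,[0.3,0,0.3],0],
    [-1,[0,0,0],0]
  ]
}}

```text
t: 12.35
ee_pos: [649.5, 63.5, 207.6]
tool_rot: [-3.141, 0.0, 1.545]
wrist_force: [-0.2, -0.1, -2.3]
gripper_width: 9.7
```

```bash
cat > look.py <<'E'
from h import *
import pickle,sys
n=sys.argv[1]
s=manip.state(); print(s['t'],s['ee_pos'].round(1),np.degrees(s['tool_rot']).round(2),s['wrist_force'].round(1),s['torque'].round(2))
d=grab('wrist'); fl(d,u=(270,330),v=(335,395)); save(d,n+'.png'); pickle.dump(d,open(n+'.pkl','wb'))
Q=cloud(d); yaw=s['tool_rot'][2]; g=np.array(s['ee_pos'])+[0,0,18.7]
print('grip X,Z',(g[1]-115.4-(649.3-g[0])*0.0276).round(1),(g[2]-148.8).round(1))
for u in (300,480):
  for v in list(range(150,300,6)):
    p=Q[int(v/1.4),int(u/1.4)]-g; print(v,(p[0]*np.cos(yaw)+p[1]*np.sin(yaw)).round(1),p[2].round(1),end=' | ')
  print()
E
python3 look.py w13
```

```text
12.35 [649.5  63.5 207.6] [-1.7994e+02  1.0000e-02  8.8510e+01] [-0.2 -0.1 -2.3] [-0.04  0.1   0.01]
floor front-up deg 48.8 side slope deg -0.3 n 1843 of 1844 rms 0.94 mean L [-25.9  49.3 -70.9]
theta 48.8 grip tray-z 70.0
grip X,Z -51.9 77.5
150 79.8 -36.6 | 156 77.8 -37.9 | 162 75.7 -37.7 | 168 73.1 -37.3 | 174 70.9 -37.4 | 180 68.8 -37.6 | 186 66.6 -37.8 | 192 64.0 -37.7 | 198 61.8 -37.6 | 204 59.5 -38.6 | 210 53.8 -62.8 | 216 51.2 -63.4 | 222 48.4 -65.1 | 228 45.6 -66.2 | 234 42.7 -64.3 | 240 40.6 -61.7 | 246 38.2 -60.9 | 252 35.6 -57.6 | 258 33.8 -54.5 | 264 31.4 -53.8 | 270 28.2 -56.1 | 276 24.6 -57.4 | 282 21.1 -60.3 | 288 16.8 -65.8 | 294 11.9 -69.9 | 
150 79.8 -37.4 | 156 77.7 -37.2 | 162 75.6 -37.3 | 168 73.0 -37.9 | 174 71.0 -36.0 | 180 68.8 -37.5 | 186 66.5 -38.9 | 192 63.9 -37.8 | 198 61.7 -38.5 | 204 59.7 -36.6 | 210 54.0 -61.1 | 216 51.1 -63.6 | 222 48.5 -64.2 | 228 45.5 -66.6 | 234 42.5 -65.5 | 240 40.3 -62.9 | 246 38.4 -59.4 | 252 35.7 -57.2 | 258 33.7 -54.7 | 264 31.3 -54.1 | 270 28.3 -55.5 | 276 23.7 -60.4 | 282 20.3 -63.0 | 288 16.5 -66.6 | 294 12.0 -69.6 |
```

View pics/w13.png

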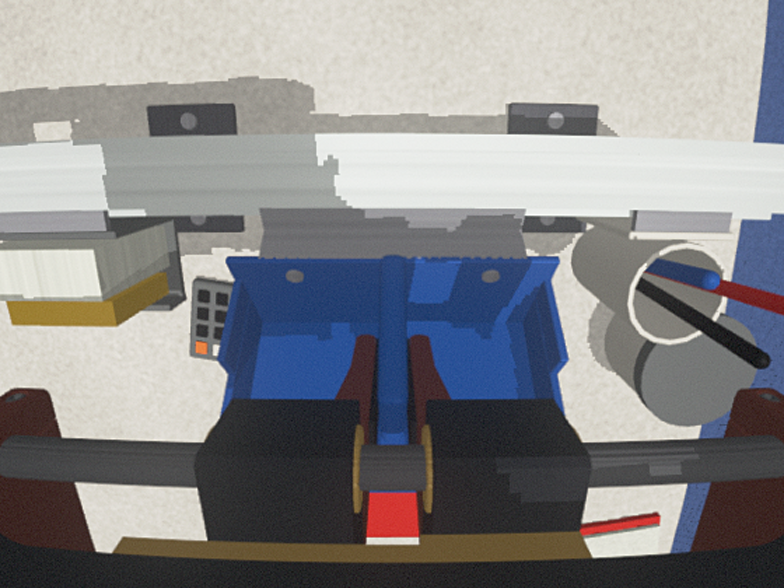

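Request:
{"api": "play_rows", "payload": {
  "targets": [
    [-1,[0.3,0,0.1],0],
    [-1,[0.3,0,0.05],0],
    [-1,[0.25,0,0],0],
    [-1,[0,0,0],0]
  ]
}}

```text
t: 12.9
ee_pos: [650.1, 72.1, 206.7]
tool_rot: [-3.142, 0.0, 1.545]
wrist_force: [-0.0, 0.0, -3.1]
gripper_width: 9.9
```

```bash
python3 look.py w14
```

```text
12.9 [650.1  72.1 206.7] [-180.      0.     88.51] [-0.   0.  -3.1] [-0.08  0.05  0.01]
floor front-up deg 48.9 side slope deg -0.4 n 1837 of 1839 rms 0.93 mean L [-25.9  49.1 -70.6]
theta 48.9 grip tray-z 69.7
grip X,Z -43.3 76.6
150 81.0 -227.3 | 156 76.7 -225.4 | 162 75.7 -36.4 | 168 73.1 -37.2 | 174 71.0 -36.1 | 180 68.8 -36.8 | 186 66.8 -36.2 | 192 64.0 -37.1 | 198 62.0 -35.9 | 204 59.7 -36.4 | 210 56.9 -37.1 | 216 54.8 -36.8 | 222 52.5 -37.5 | 228 50.5 -35.8 | 234 42.7 -64.4 | 240 40.5 -62.4 | 246 38.3 -60.1 | 252 35.8 -57.0 | 258 33.7 -54.8 | 264 31.8 -51.9 | 270 28.1 -56.5 | 276 24.7 -57.1 | 282 21.2 -59.9 | 288 16.7 -66.0 | 294 nan nan | 
150 80.9 -227.7 | 156 77.5 -81.4 | 162 75.6 -37.2 | 168 73.0 -36.7 | 174 70.9 -36.3 | 180 68.8 -37.3 | 186 66.8 -35.3 | 192 64.0 -36.2 | 198 61.9 -36.2 | 204 59.7 -36.4 | 210 57.0 -36.1 | 216 54.7 -37.0 | 222 52.5 -37.2 | 228 50.4 -36.0 | 234 42.5 -65.0 | 240 40.3 -63.0 | 246 38.4 -59.3 | 252 35.8 -56.7 | 258 33.7 -54.6 | 264 31.6 -52.7 | 270 28.2 -56.2 | 276 24.0 -59.5 | 282 20.3 -63.0 | 288 16.5 -66.6 | 294 12.1 -69.3 |
```

```bash
python3 - <<'E'
from cs import *
for stud in (False,True):
  print(stud)
  for t in (49,45,40,35,30,25,20,15,10,5,2,0):
    D=cspace(np.radians(t),stud)
    r=[]
    for X in (-8,-4,-2,0,1,2,3,4,6):
        col=D[:,int((X+60)*S)]; Zs=np.arange(len(col))/S-40
        f=(col==0)&(Zs>-8)&(Zs<40)
        # intervals below lip
        idx=np.flatnonzero(f); 
        if len(idx)==0: r.append('  --  '); continue
        runs=np.split(idx,np.flatnonzero(np.diff(idx)>1)+1)
        r.append(','.join('%.0f..%.0f'%(Zs[a[0]],Zs[a[-1]]) for a in runs if len(a)>4))
    print(t,' | '.join(r))
E
```

```text
False
49 7..18 | 8..20 | 9..21 | 10..22 | 10..22 | 10..20 | 10..19 | 9..18 |   --  
45 6..16 | 9..18 | 10..20 | 10..21 | 10..21 | 10..20 | 9..19 | 8..18 |   --  
40 6..14 | 9..17 | 10..19 | 10..20 | 10..21 | 10..20 | 9..19 | 8..18 | -3..16
35 6..12 | 9..16 | 10..17 | 10..19 | 10..20 | 9..20 | 8..19 | 8..18 | -3..17
30 6..11,38..40 | 10..14 | 10..16 | 10..18 | 9..19 | 8..20 | 8..19 | -1..18 | -2..17
25 6..9,36..40 | 10..12 | 10..14 | 9..16 | 8..18 | 8..19 | -0..19 | -1..18 | -2..17
20 6..8,35..40 |  | 9..12 | 8..15 | 8..16 | 8..18 | 0..18 | -0..18 | -1..18
15 32..40 |  |  | 8..13 | 8..14 | 0..16 | 0..18 | -0..18 | -1..18
10 30..40 | 38..40 |   --   | 8..10 | 0..12 | 0..14 | 0..16 | 0..18 | -0..18
5 26..40 | 37..40 |   --   |   --   | 0..9 | 0..12 | 0..15 | 0..18 |   --  
2 23..40 | 36..40 |   --   | 0..4 | 0..6 | 0..10 |   --   |   --   |   --  
0 7..40 | 35..40 |   --   | 0..4 |   --   |   --   |   --   |   --   |   --  
True
49 7..18 | 8..20 | 9..21 | 10..22 | 10..22 | 10..20 | 10..19 | 9..18 |   --  
45 6..16 | 9..18 | 10..20 | 10..21 | 10..21 | 10..20 | 9..19 | 8..18 |   --  
40 6..14 | 9..17 | 10..19 | 10..20 | 10..21 | 10..20 | 9..19 | 8..18 | 6..16
35 6..12 | 9..16 | 10..17 | 10..19 | 10..20 | 9..20 | 8..19 | 8..18 | 6..17
30 6..11,38..40 | 10..14 | 10..16 | 10..18 | 9..19 | 8..20 | 8..19 | 4..18 | 6..17
25 6..9,36..40 | 10..12 | 10..14 | 9..16 | 8..18 | 8..19 | 3..19 | 4..18 | 6..17
20 6..8,35..40 |  | 9..12 | 8..15 | 8..16 | 8..18 | 2..18 | 4..18 | 7..18
15 32..40 |  |  | 8..13 | 8..14 | 1..16 | 2..18 | 4..18 | 7..18
10 30..40 | 38..40 |   --   | 8..10 | 0..12 | 0..14 | 3..16 | 5..18 | 6..18
5 26..40 | 37..40 |   --   |   --   | 0..9 | 0..12 | 3..15 | 6..18 |   --  
2 23..40 | 36..40 |   --   | 0..4 | 0..6 | 1..10 |   --   |   --   |   --  
0 7..40 | 35..40 |   --   | 0..4 |   --   |   --   |   --   |   --   |   --
```

Request:
{"api": "play_rows", "payload": {
  "targets": [
    [-1,[0.35,0,0],0],
    [-1,[0.35,0,0],0],
    [-1,[0,0,0],0]
  ],
  "squeeze": 8
}}

```text
t: 13.32
ee_pos: [650.2, 79.2, 206.6]
tool_rot: [-3.142, -0.0, 1.545]
wrist_force: [-0.4, 0.6, -2.8]
gripper_width: 9.8
```

```bash
python3 look.py w15
```

```text
13.325 [650.2  79.2 206.6] [-180.     -0.     88.51] [-0.4  0.6 -2.8] [-0.1   0.1  -0.05]
floor front-up deg 49.0 side slope deg -0.2 n 1837 of 1840 rms 0.94 mean L [-25.9  49.  -70.6]
theta 49.0 grip tray-z 69.7
grip X,Z -36.2 76.5
150 81.0 -227.5 | 156 76.7 -226.8 | 162 72.5 -226.5 | 168 70.5 -117.9 | 174 70.3 -51.8 | 180 68.8 -37.3 | 186 nan nan | 192 64.1 -36.4 | 198 61.8 -37.6 | 204 59.7 -37.0 | 210 57.0 -36.3 | 216 54.7 -37.4 | 222 52.6 -36.7 | 228 50.4 -36.4 | 234 47.5 -37.1 | 240 45.4 -36.2 | 246 42.9 -37.4 | 252 35.7 -57.3 | 258 33.7 -54.8 | 264 31.5 -53.1 | 270 28.4 -55.5 | 276 24.7 -57.1 | 282 21.2 -59.9 | 288 16.7 -66.1 | 294 11.7 -70.7 | 
150 80.9 -227.2 | 156 76.6 -227.0 | 162 72.3 -226.7 | 168 70.2 -124.6 | 174 70.2 -53.7 | 180 68.8 -36.9 | 186 66.6 -37.3 | 192 64.0 -36.5 | 198 61.8 -37.2 | 204 59.7 -36.5 | 210 56.9 -37.0 | 216 54.9 -35.5 | 222 52.7 -35.7 | 228 50.3 -36.8 | 234 47.4 -37.0 | 240 45.1 -37.2 | 246 42.9 -37.2 | 252 35.8 -56.7 | 258 33.6 -54.9 | 264 31.3 -53.9 | 270 28.4 -55.1 | 276 24.3 -58.5 | 282 20.4 -62.8 | 288 16.5 -66.4 | 294 12.0 -69.7 |
```

Request:
{"api": "play_rows", "payload": {
  "targets": [
    [-1,[-0.2,0,0.35],0],
    [-1,[-0.2,0,0.35],0],
    [-1,[-0.4,0,0.4],0],
    [-1,[0,0,0],0]
  ]
}}

```text
t: 13.88
ee_pos: [650.4, 69.7, 196.1]
tool_rot: [3.141, 0.001, 1.544]
wrist_force: [0.1, -2.5, 1.6]
gripper_width: 10.1
```

```bash
python3 look.py w16
```

```text
13.875 [650.4  69.7 196.1] [1.7994e+02 6.0000e-02 8.8450e+01] [ 0.1 -2.5  1.6] [-0.43  0.11  0.05]
floor front-up deg 38.9 side slope deg -0.3 n 1840 of 1840 rms 0.85 mean L [-24.6  48.2 -66.6]
theta 38.9 grip tray-z 71.1
grip X,Z -45.6 66.0
150 80.7 -216.1 | 156 77.8 -26.5 | 162 75.9 -26.3 | 168 73.4 -25.2 | 174 71.4 -26.2 | 180 69.4 -25.9 | 186 67.4 -26.8 | 192 64.9 -26.6 | 198 62.9 -25.8 | 204 60.8 -26.7 | 210 58.2 -26.6 | 216 56.3 -25.4 | 222 54.3 -25.0 | 228 52.1 -25.8 | 234 45.0 -51.1 | 240 43.0 -48.9 | 246 40.9 -47.3 | 252 38.2 -45.8 | 258 35.4 -47.5 | 264 31.7 -52.4 | 270 27.9 -57.1 | 276 23.2 -62.6 | 282 19.1 -67.2 | 288 14.8 -72.4 | 294 8.7 -80.1 | 
150 80.6 -214.6 | 156 77.8 -27.2 | 162 75.8 -26.8 | 168 73.4 -25.8 | 174 71.3 -27.5 | 180 69.4 -25.9 | 186 67.3 -26.9 | 192 64.9 -25.7 | 198 62.9 -25.7 | 204 60.9 -25.4 | 210 58.3 -25.9 | 216 56.2 -25.9 | 222 54.1 -26.3 | 228 51.9 -26.7 | 234 44.9 -51.1 | 240 42.8 -49.5 | 246 40.9 -46.7 | 252 38.2 -45.5 | 258 35.1 -48.1 | 264 31.6 -52.4 | 270 28.2 -55.9 | 276 23.1 -62.6 | 282 19.0 -67.2 | 288 14.6 -72.7 | 294 8.6 -80.0 |
```

Request:
{"api": "play_rows", "payload": {
  "targets": [
    [-1,[-0.05,0,0.5],0],
    [-1,[-0.3,0,0.5],0],
    [-1,[-0.3,0,0.6],0],
    [-1,[0,0,0],0]
  ]
}}

```text
t: 14.42
ee_pos: [649.3, 64.2, 178.5]
tool_rot: [-3.14, 0.0, 1.544]
wrist_force: [-0.2, 0.2, -2.9]
gripper_width: 9.9
```

```bash
cat > look2.py <<'E'
from h import *
import pickle,sys
n=sys.argv[1]
s=manip.state(); print(s['t'],s['ee_pos'].round(1),np.degrees(s['tool_rot']).round(2),s['wrist_force'].round(1),s['torque'].round(2))
d=grab('wrist'); save(d,n+'.png'); pickle.dump(d,open(n+'.pkl','wb'))
Q=cloud(d); yaw=s['tool_rot'][2]; g=np.array(s['ee_pos'])+[0,0,18.7]
for nm,u in (('L',(270,330)),('R',(455,515))): tilt(d,u=u,v=(335,395),name='floor'+nm)
for u in (300,480):
  L=np.array([[(Q[v,int(u/1.4)]-g)@[np.cos(yaw),np.sin(yaw),0],(Q[v,int(u/1.4)]-g)[2]] for v in range(100,220)])
  k=(L[:,1]>-60)&(L[:,1]+g[2]>185)&(L[:,1]+g[2]<195); X0=L[k,0].min()+0.2-6   # cleat mid in L
  zt=np.median(L[k,1])-40
  print(u,'grip rail X %.1f Z %.1f'%(-X0,-zt),[(100+i,L[i].round(1).tolist()) for i in range(60,115,3)])
E
python3 look2.py w17
```

```text
14.425 [649.3  64.2 178.5] [-1.799e+02  1.000e-02  8.848e+01] [-0.2  0.2 -2.9] [-0.09  0.04 -0.03]
floorL front-up deg 27.7 side slope deg -0.1 n 1838 of 1838 rms 0.76 mean L [-23.   47.6 -64.1]
floorR front-up deg 27.8 side slope deg 0.2 n 1796 of 1796 rms 0.76 mean L [-23.1 -45.3 -64.2]
300 grip rail X -51.9 Z 48.5 [(160, [50.9, -40.4]), (163, [49.3, -39.6]), (166, [47.9, -38.0]), (169, [46.3, -37.4]), (172, [44.6, -37.2]), (175, [42.0, -41.6]), (178, [39.4, -45.8]), (181, [36.1, -52.3]), (184, [33.1, -57.2]), (187, [29.3, -65.0]), (190, [25.5, -72.2]), (193, [21.6, -79.0]), (196, [18.0, -84.4]), (199, [15.9, -83.8]), (202, [13.7, -83.7]), (205, [11.7, -82.5]), (208, [10.0, -80.7]), (211, [7.8, -80.6]), (214, [5.8, -79.9])]
480 grip rail X -51.4 Z 48.6 [(160, [50.9, -40.0]), (163, [49.5, -38.0]), (166, [48.0, -37.3]), (169, [46.3, -37.4]), (172, [44.5, -37.7]), (175, [42.2, -40.4]), (178, [39.3, -46.2]), (181, [36.2, -51.7]), (184, [33.0, -57.7]), (187, [29.2, -65.6]), (190, [25.8, -70.7]), (193, [21.1, -80.9]), (196, [17.6, -85.9]), (199, [15.9, -83.9]), (202, [13.5, -84.2]), (205, [11.7, -82.5]), (208, [10.0, -80.8]), (211, [7.5, -81.4]), (214, [5.8, -79.6])]
```

View pics/w17.png

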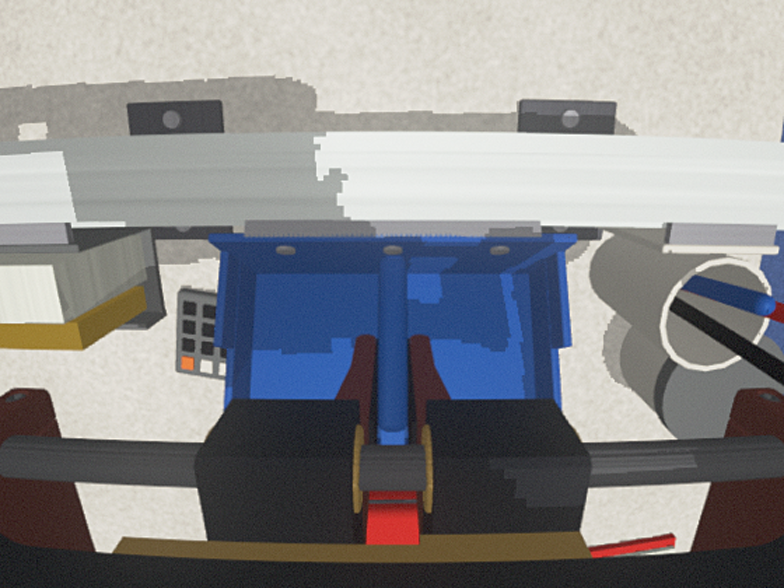

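Request:
{"api": "play_rows", "payload": {
  "targets": [
    [-1,[-0.3,0,0.4],0],
    [-1,[-0.3,0,0.4],0],
    [-1,[-0.35,0,0.55],0],
    [-1,[0,0,0],0]
  ]
}}

```text
t: 14.98
ee_pos: [649.4, 54.3, 165.5]
tool_rot: [-3.141, 0.001, 1.544]
wrist_force: [0.4, 0.8, -3.7]
gripper_width: 9.6
```

```bash
python3 look2.py w18
```

```text
14.975 [649.4  54.3 165.5] [-1.7996e+02  3.0000e-02  8.8470e+01] [ 0.4  0.8 -3.7] [-0.14  0.02 -0.02]
floorL front-up deg 16.7 side slope deg -0.1 n 1844 of 1844 rms 0.7 mean L [-22.8  47.5 -63.5]
floorR front-up deg 16.6 side slope deg -0.0 n 1798 of 1798 rms 0.69 mean L [-22.8 -45.2 -63.5]
300 grip rail X -61.7 Z 35.5 [(160, [52.9, -27.5]), (163, [51.1, -28.7]), (166, [47.5, -40.3]), (169, [43.3, -53.9]), (172, [38.2, -71.0]), (175, [34.3, -80.3]), (178, [32.3, -79.3]), (181, [30.4, -78.6]), (184, [28.2, -78.5]), (187, [26.1, -78.5]), (190, [24.0, -78.3]), (193, [22.2, -76.7]), (196, [20.1, -76.7]), (199, [18.4, -75.0]), (202, [16.3, -74.5]), (205, [14.2, -74.4]), (208, [12.1, -74.1]), (211, [9.9, -73.9]), (214, [8.1, -72.6])]
480 grip rail X -61.7 Z 35.3 [(160, [52.8, -27.7]), (163, [51.2, -27.6]), (166, [47.5, -40.0]), (169, [43.1, -54.8]), (172, [38.0, -71.7]), (175, [34.0, -81.2]), (178, [32.3, -79.3]), (181, [30.2, -78.9]), (184, [28.2, -78.4]), (187, [26.0, -78.8]), (190, [24.4, -76.5]), (193, [21.9, -77.7]), (196, [20.1, -76.5]), (199, [18.1, -75.8]), (202, [16.4, -74.2]), (205, [13.8, -75.4]), (208, [11.8, -74.7]), (211, [10.3, -72.5]), (214, [8.2, -72.4])]
```

View pics/w18.png

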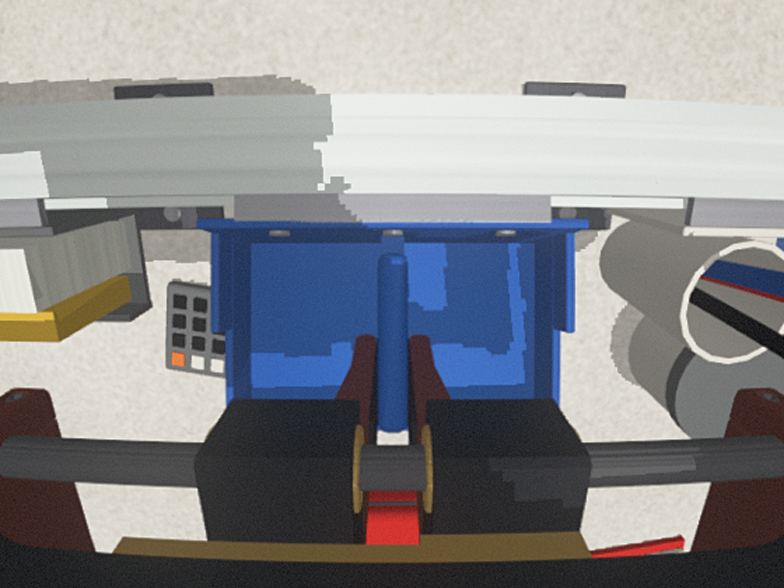

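Request:
{"api": "play_rows", "payload": {
  "targets": [
    [-1,[-0.2,0,0.35],0],
    [-1,[-0.2,0,0.35],0],
    [-1,[-0.15,0,0.3],0],
    [-1,[-0.12,0,0.3],0],
    [-1,[0,0,0],0]
  ]
}}

```text
t: 15.65
ee_pos: [649.4, 47.9, 152.8]
tool_rot: [-3.141, 0.0, 1.544]
wrist_force: [-0.2, 0.2, -2.7]
gripper_width: 9.8
```

```bash
python3 look2.py w19
```

```text
15.65 [649.4  47.9 152.8] [-1.7999e+02  3.0000e-02  8.8490e+01] [-0.2  0.2 -2.7] [-0.06  0.02 -0.03]
floorL front-up deg 18.8 side slope deg -2.0 n 1021 of 1843 rms 1.41 mean L [-17.8  47.8 -64.9]
floorR front-up deg 19.1 side slope deg 2.1 n 997 of 1799 rms 1.42 mean L [-17.9 -45.9 -64.9]
300 grip rail X -67.9 Z 22.9 [(160, [45.8, -73.5]), (163, [44.0, -72.0]), (166, [42.0, -72.0]), (169, [40.1, -71.8]), (172, [38.0, -71.8]), (175, [36.1, -70.9]), (178, [34.3, -70.1]), (181, [32.1, -70.5]), (184, [29.9, -71.3]), (187, [28.2, -69.8]), (190, [25.9, -70.4]), (193, [23.7, -70.9]), (196, [21.7, -70.7]), (199, [19.9, -69.5]), (202, [17.9, -69.0]), (205, [15.6, -69.5]), (208, [13.6, -69.3]), (211, [11.4, -69.5]), (214, [9.5, -68.5])]
480 grip rail X -67.9 Z 23.1 [(160, [46.1, -71.4]), (163, [43.9, -72.4]), (166, [41.9, -72.4]), (169, [40.0, -71.9]), (172, [37.9, -72.1]), (175, [36.1, -70.9]), (178, [34.0, -71.1]), (181, [31.8, -71.9]), (184, [30.1, -70.2]), (187, [28.0, -70.2]), (190, [26.1, -69.6]), (193, [23.8, -70.4]), (196, [21.8, -70.0]), (199, [19.9, -69.2]), (202, [17.8, -69.2]), (205, [15.6, -69.6]), (208, [13.7, -68.8]), (211, [11.5, -68.7]), (214, [9.4, -68.8])]
```

View pics/w19.png

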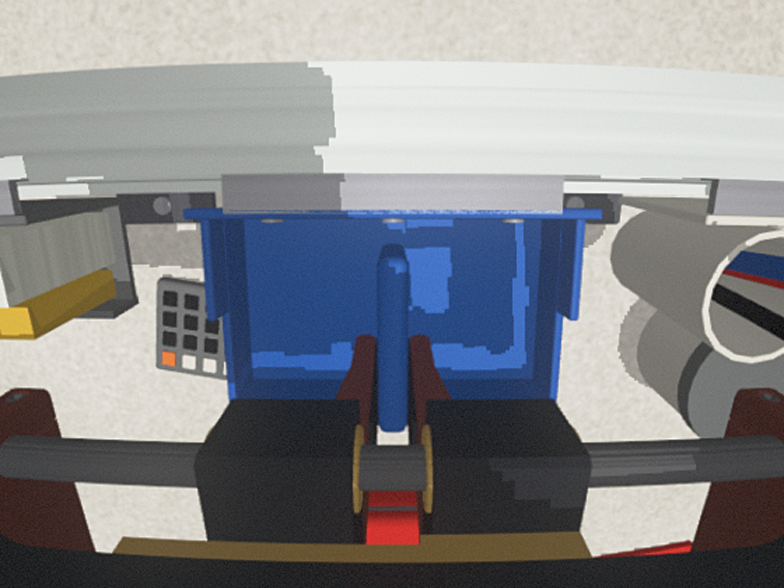

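```bash
cat > look3.py <<'E'
from h import *
import pickle,sys
n=sys.argv[1]
s=manip.state(); print(s['t'],s['ee_pos'].round(1),np.degrees(s['tool_rot']).round(2),s['wrist_force'].round(1),s['torque'].round(2),s['gripper_width'].round(1))
d=grab('wrist'); save(d,n+'.png'); pickle.dump(d,open(n+'.pkl','wb'))
Q=cloud(d); yaw=s['tool_rot'][2]; g=np.array(s['ee_pos'])+[0,0,18.7]
c=[tilt(d,u=u,v=(260,350),name='floor'+nm) for nm,u in (('L',(255,330)),('R',(455,520)))]
for nm,u in (('L',(265,330)),('R',(455,520))): 
  for k in range(215,175,-1):
    pass
for u in (300,360,420,500):
  L=np.array([[(Q[v,int(u/1.4)]-g)@[np.cos(yaw),np.sin(yaw),0],(Q[v,int(u/1.4)])[2]] for v in range(60,175)])
  k=(L[:,1]>185)&(L[:,1]<195); zt=np.median(L[k,1]); xl=L[k,0].min()
  f=(L[:,1]<zt-20)&(L[:,1]>zt-45)
  print(u,'railtop z %.1f'%zt,'lipfront L %.1f'%xl,'flange/back:',[(60+i,L[i].round(1).tolist()) for i in np.flatnonzero(f)[::3]])
th=np.arctan(-c[0][0]); print('theta',np.degrees(th),'underside z at hook (L=%.1f): '%(xl-6), 'hook Z rel tip', g[2]+c[0][0]*(xl-6)+c[0][2]+52/np.cos(th)-(zt-40))
E
python3 look3.py w20
```

```text
Traceback (most recent call last):
  File "look3.py", line 4, in <module>
    s=manip.state(); print(s['t'],s['ee_pos'].round(1),np.degrees(s['tool_rot']).round(2),s['wrist_force'].round(1),s['torque'].round(2),s['gripper_width'].round(1))
                                                                                                                                         ^^^^^^^^^^^^^^^^^^^^^^^^
AttributeError: 'float' object has no attribute 'round'
```

```bash
sed -i "s/s\['gripper_width'\].round(1)/s['gripper_width']/" look3.py; python3 look3.py w20
```

```text
15.7 [649.3  47.9 152.8] [-1.7997e+02  4.0000e-02  8.8490e+01] [-0.2  0.5 -2.3] [-0.05  0.01  0.01] 10.03789504962505
floorL front-up deg 6.0 side slope deg -0.1 n 3432 of 3432 rms 0.65 mean L [  7.2  50.  -68.4]
floorR front-up deg 6.1 side slope deg 0.1 n 2976 of 2976 rms 0.66 mean L [  7.2 -45.8 -68.4]
300 railtop z 188.7 lipfront L 74.1 flange/back: [(np.int64(123), [72.2, 152.1]), (np.int64(126), [70.8, 153.1]), (np.int64(129), [69.4, 152.6]), (np.int64(132), [67.9, 152.2]), (np.int64(135), [66.5, 152.4]), (np.int64(138), [65.1, 153.1]), (np.int64(141), [63.6, 153.1]), (np.int64(144), [62.3, 154.4]), (np.int64(148), [60.2, 152.8]), (np.int64(151), [58.9, 154.7]), (np.int64(154), [57.4, 154.0])]
360 railtop z 188.8 lipfront L 74.0 flange/back: [(np.int64(123), [72.1, 152.5]), (np.int64(126), [70.7, 152.7]), (np.int64(129), [69.2, 151.6]), (np.int64(132), [67.7, 151.7]), (np.int64(135), [66.4, 153.2]), (np.int64(138), [65.0, 153.3]), (np.int64(141), [63.5, 152.7]), (np.int64(144), [62.1, 153.5]), (np.int64(147), [60.6, 153.3]), (np.int64(150), [59.2, 153.9]), (np.int64(153), [57.5
[... 203 characters left out ...]
, [66.0, 154.5]), (np.int64(139), [64.6, 154.3]), (np.int64(142), [63.1, 154.2]), (np.int64(145), [61.6, 153.7]), (np.int64(148), [60.1, 153.5]), (np.int64(151), [58.8, 154.5]), (np.int64(154), [57.3, 154.2])]
500 railtop z 188.7 lipfront L 73.7 flange/back: [(np.int64(124), [71.8, 152.7]), (np.int64(127), [70.3, 152.0]), (np.int64(130), [68.9, 153.2]), (np.int64(133), [67.5, 153.2]), (np.int64(136), [66.1, 153.6]), (np.int64(139), [64.6, 153.6]), (np.int64(143), [62.8, 154.5]), (np.int64(146), [61.2, 153.0]), (np.int64(149), [59.7, 153.1]), (np.int64(152), [58.3, 153.5]), (np.int64(155), [57.1, 155.6])]
theta 6.018293327191033 underside z at hook (L=67.7):  hook Z rel tip 0.4390796963760977
```

Request:
{"api": "play_rows", "payload": {
  "targets": [
    [-1,[-0.12,0,0.25],0],
    [-1,[-0.1,0,0.25],0],
    [-1,[-0.07,0,0.2],0],
    [-1,[0,0,0],0]
  ],
  "squeeze": 5
}}

```text
t: 16.25
ee_pos: [649.3, 45.1, 145.9]
tool_rot: [-3.141, 0.0, 1.545]
wrist_force: [-0.2, -0.6, -2.9]
gripper_width: 9.8
```

```bash
python3 look3.py w21
```

```text
16.25 [649.3  45.1 145.9] [-1.7998e+02  3.0000e-02  8.8490e+01] [-0.2 -0.6 -2.9] [-0.08  0.04 -0.03] 9.757836618925316
floorL front-up deg 0.2 side slope deg -0.2 n 3425 of 3425 rms 0.62 mean L [  7.5  49.8 -67.5]
floorR front-up deg 0.2 side slope deg 0.3 n 2975 of 2975 rms 0.64 mean L [  7.5 -45.6 -67.4]
300 railtop z 188.9 lipfront L 76.8 flange/back: [(np.int64(116), [75.7, 152.3]), (np.int64(119), [74.3, 152.5]), (np.int64(122), [72.9, 152.3]), (np.int64(125), [71.6, 153.1]), (np.int64(128), [70.2, 152.8]), (np.int64(131), [68.9, 153.0]), (np.int64(134), [67.5, 152.7]), (np.int64(137), [66.1, 152.7]), (np.int64(140), [64.8, 153.7]), (np.int64(143), [63.3, 152.7]), (np.int64(146), [61.8, 152.0]), (np.int64(149), [60.6, 153.8]), (np.int64(153), [58.6, 153.0])]
360 railtop z 188.6 lipfront L 76.6 flange/back: [(np.int64(116), [75.5, 151.8]), (np.int64(119), [74.2, 153.9]), (np.int64(122), [72.9, 153.8]), (np.int64(125), [71.4, 151.5]), (np.int64(128), [70.2, 153.3]), (np.int64(131), [68.7, 151.6]), (np.int64(135), [66.9, 152.3]), (np.int64(138), [65.5, 152.7]), (np.int64(141), [64.
[... 463 characters left out ...]
64.6, 152.6]), (np.int64(143), [63.3, 154.0]), (np.int64(146), [61.7, 152.1]), (np.int64(149), [60.5, 153.5]), (np.int64(152), [59.1, 153.4])]
500 railtop z 188.7 lipfront L 76.4 flange/back: [(np.int64(117), [75.2, 153.0]), (np.int64(120), [73.9, 152.0]), (np.int64(123), [72.5, 153.1]), (np.int64(126), [71.2, 152.8]), (np.int64(129), [69.7, 151.9]), (np.int64(132), [68.4, 152.1]), (np.int64(135), [66.9, 151.5]), (np.int64(138), [65.5, 151.7]), (np.int64(141), [64.3, 153.0]), (np.int64(144), [62.9, 153.1]), (np.int64(147), [61.4, 152.9]), (np.int64(150), [59.9, 151.8]), (np.int64(153), [58.7, 153.8])]
theta 0.18628491647898457 underside z at hook (L=70.4):  hook Z rel tip 0.35360174489775886
```

View pics/w21.png

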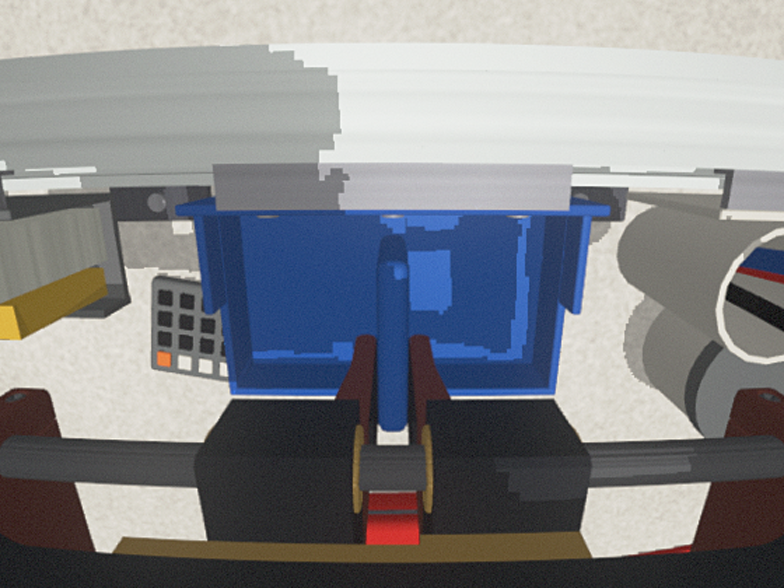

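Request:
{"api": "play_rows", "payload": {
  "targets": [
    [-1,[0,0,0.06],0],
    [-1,[0,0,0.04],0],
    [-1,[0,0,0],0]
  ],
  "squeeze": 4
}}

```text
t: 16.68
ee_pos: [649.3, 44.9, 145.3]
tool_rot: [-3.142, 0.001, 1.544]
wrist_force: [0.3, -2.1, -0.7]
gripper_width: 9.9
```

```bash
python3 look3.py w22 | grep -v flange
```

```text
16.675 [649.3  44.9 145.3] [-1.800e+02  4.000e-02  8.849e+01] [ 0.3 -2.1 -0.7] [-0.36  0.26  0.1 ] 9.918886670457663
floorL front-up deg -0.3 side slope deg -0.2 n 3432 of 3432 rms 0.62 mean L [  7.4  49.8 -67.4]
floorR front-up deg -0.4 side slope deg 0.1 n 2976 of 2976 rms 0.62 mean L [  7.4 -45.6 -67.3]
theta -0.3018353952631013 underside z at hook (L=70.4):  hook Z rel tip 0.4643783422362162
```

Request:
{"api": "play_rows", "payload": {
  "targets": [
    [-0.8,[0,0,0],0],
    [-0.6,[0,0,0],0],
    [-0.5,[0,0,0],0],
    [-0.4,[0,0,0],0],
    [-0.4,[0,0,0],0]
  ]
}}

```text
t: 17.35
ee_pos: [649.5, 45.4, 145.1]
tool_rot: [3.141, -0.0, 1.545]
wrist_force: [-0.0, 0.4, 0.1]
gripper_width: 26.3
```

```bash
python3 look3.py w23 | grep -v flange
```

```text
17.35 [649.5  45.4 145.1] [179.99  -0.    88.49] [-0.   0.4  0.1] [-0.04  0.03 -0.04] 26.254809193874404
floorL front-up deg -2.3 side slope deg -0.1 n 3433 of 3433 rms 0.62 mean L [  6.8  50.2 -69.4]
floorR front-up deg -2.4 side slope deg 0.1 n 2978 of 2978 rms 0.61 mean L [  6.7 -46.1 -69.4]
theta -2.288502604887311 underside z at hook (L=70.4):  hook Z rel tip 0.5058319184235529
```

View pics/w23.png

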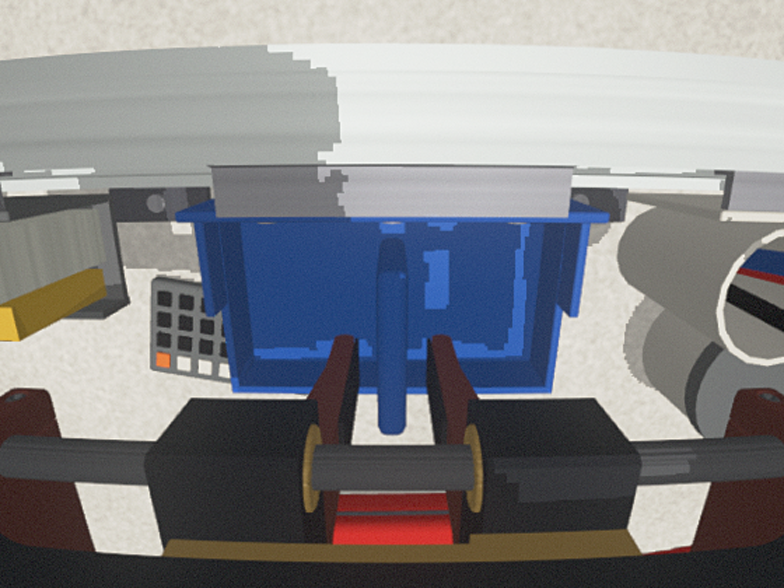

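Request:
{"api": "play_rows", "payload": {
  "targets": [
    [-0.4,[0,0,-1],0],
    [-0.4,[0,0,-3],0],
    [-0.4,[0,0,-4],0],
    [-0.4,[0,0,-4],0],
    [-0.4,[0,0,-2],0]
  ]
}}

```text
t: 18.02
ee_pos: [650.5, 45.3, 288.9]
tool_rot: [3.137, 0.0, 1.545]
wrist_force: [0.2, 0.2, 0.4]
gripper_width: 26.4
```

Request:
{"api": "play_rows", "payload": {
  "targets": [
    [-0.4,[-4,0,-2],0],
    [-0.4,[-5,0,-2],0],
    [-0.4,[-5,0,0],0],
    [-0.4,[-5,0,0],0],
    [-0.4,[0,0,0],0]
  ]
}}

```text
t: 18.65
ee_pos: [644.1, -148.3, 325.8]
tool_rot: [3.141, 0.001, 1.54]
wrist_force: [0.7, 0.6, -0.7]
gripper_width: 26.6
```

```bash
python3 - <<'E'
from h import *
import pickle
s=manip.state(); print(s['t'],s['ee_pos'],s['wrist_force'])
for n in ('wrist','top','scene'):
    d=grab(n); pickle.dump(d,open('f_'+n+'.pkl','wb')); save(d,'f_'+n+'.png')
E
```

```text
18.65 [ 644.14164985 -148.28206028  325.78431581] [ 0.65594446  0.57994065 -0.66357539]
```

View pics/f_wrist.png

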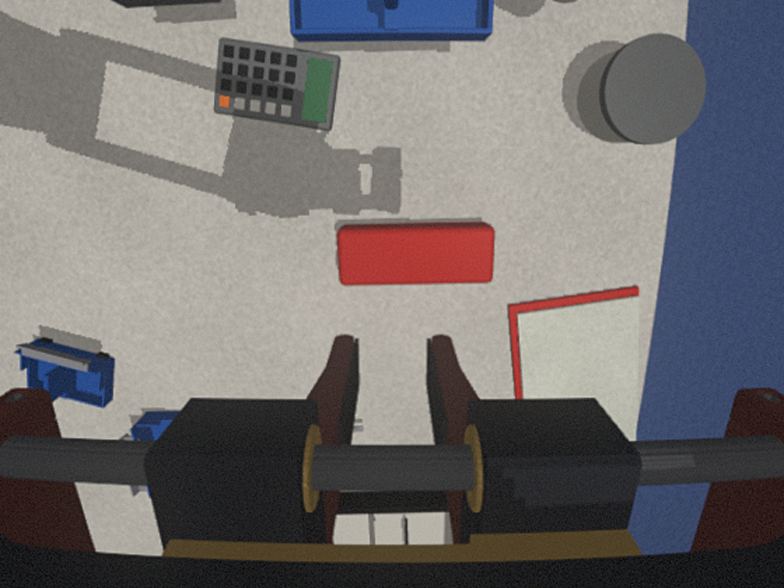

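View pics/f_top.png

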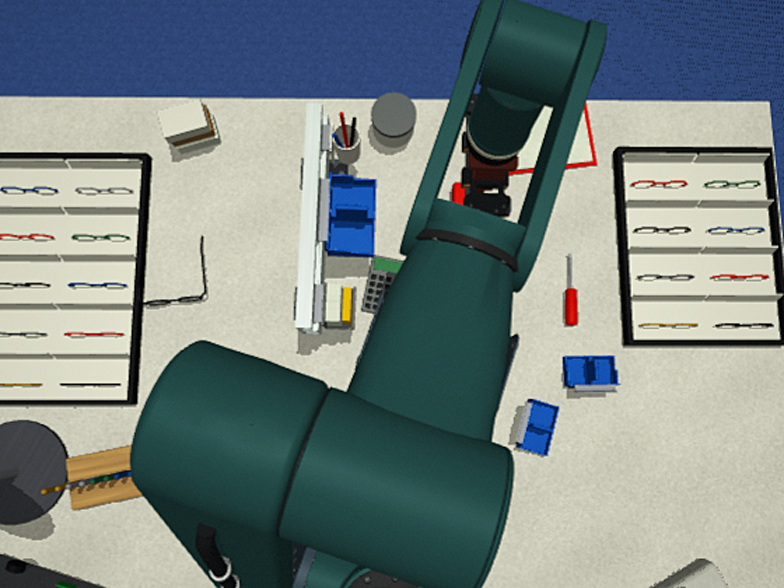

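View pics/f_scene.png

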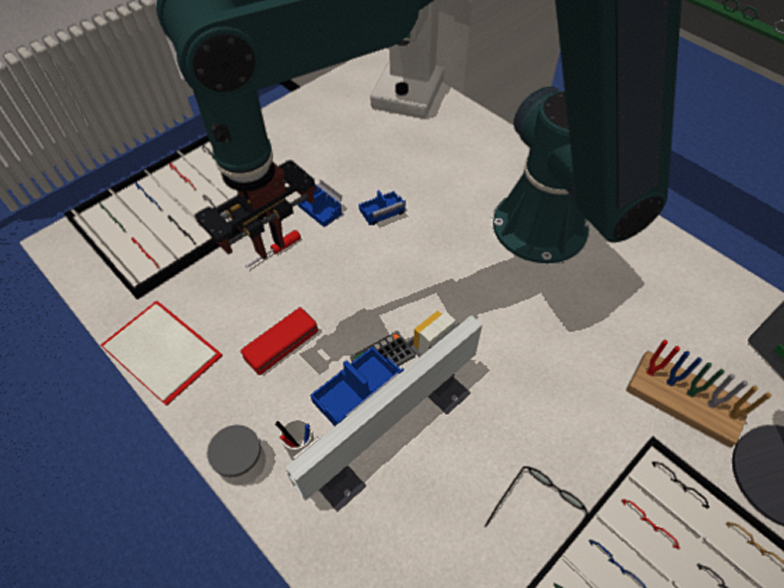

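```bash
python3 - <<'E'
from h import *
import pickle
for n in ('top','scene'):
    d=pickle.load(open('f_%s.pkl'%n,'rb')); Q=cloud(d)
    m=(abs(Q[...,0]-650)<66)&(Q[...,1]>22)&(Q[...,1]<95)&(Q[...,2]>85)&(Q[...,2]<110)
    P=Q[m]; A=np.c_[P[:,0]-650,P[:,1]-61,np.ones(len(P))]; c=np.linalg.lstsq(A,P[:,2],rcond=None)[0]
    for _ in range(3):
        k=abs(P[:,2]-A@c)<3; c=np.linalg.lstsq(A[k],P[k,2],rcond=None)[0]
    print(n,'n',k.sum(),'slope along rail deg',np.degrees(np.arctan(c[0])).round(2),'front-down deg',np.degrees(np.arctan(c[1])).round(2),'floor z',c[2].round(1))
    c_=d['color'].astype(int); b=(c_[...,2]>80)&(c_[...,2]>1.8*c_[...,0])&(Q[...,2]>85)&(abs(Q[...,0]-650)<110)&(Q[...,1]<112)&(Q[...,1]>0)
    P=Q[b]; r=cv2.minAreaRect(P[:,:2].astype(np.float32)); print(r)
    t=Q[(Q[...,2]>186)&(Q[...,2]<195)&(abs(Q[...,0]-630)<230)&(Q[...,1]>110)&(Q[...,1]<160)]; print('rail top',np.median(t[:,2]))
E
```

```text
top n 754 slope along rail deg 0.22 front-down deg 1.76 floor z 96.7
((648.1395874023438, 61.933258056640625), (87.63497924804688, 150.64804077148438), 88.1632308959961)
rail top 190.58309204643285
scene n 676 slope along rail deg 0.13 front-down deg 2.07 floor z 96.9
((650.1937866210938, 62.34706115722656), (89.98764038085938, 150.41796875), 88.16485595703125)
rail top 190.84422519586894
```

```bash
python3 -c "
from workcell import manip
print(manip.finish_job())"
```

```text
the job is handed in; nothing more can be done
None
```

The blue lens tray is hanging on the cleat between the pen cup and the card holder, over both studs. The job is handed in at about 19 s of the 64 s.

- **How it went:** I gripped the divider and let the tray swing front-up to 49° in a loosened grip. I fed the strip in under the upper lip, lowered the front around the cleat, then let go and backed off. Contact forces stayed at about 3 N, so nothing was forced.
- **Sideways search not done:** The wrist camera showed both studs in the groove, and I lined the tray up with them to about 0.3 mm by its measurement. It dropped home at once, so there was no feeling along the rail.
- **Final checks:**
  - The flange is within about 0.5 mm of the cleat's tip, where sitting on a stud would leave it 5 mm high.
  - It is level along the rail to 0.2° and square to it within about 0.3°.
  - In the last pictures the loose things I could see looked unmoved.
- **Not perfectly level:** The front sits about 2° low, which matches the 2 mm of play. It was at -0.3° while I still held it, and settled to about -2° when I let go.
- **Measuring disagreement:** Partway through lowering, the camera placed the tray 2–3 mm further out than the rail's geometry allows. I took this as measurement error, and the final seating bears that out.

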